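# Make the scan station ready

### The arm

A 6-joint arm with a two-finger parallel gripper is mounted at the origin on the work surface. World frame = base frame: x ahead of the robot, y to its left, z up, the work surface at z = 0. Lengths are in m, angles in rad, forces in N, time in s.
With the tool pointing down it reaches from about 0.425 to 0.95 m from the base axis. Payload 3.5 kg.
Tool frame: the origin (TCP) lies midway between the tips of the shut fingers; the grasp point (between the pads) lies bot.hold_point_z behind it (bot.hold_point_z is the distance from the TCP to the grasp point, in m); z points along the fingers, y is the direction in which the jaws open and shut (so a half turn about z gives the same grasp; the last joint's range is limited). The gripper opens to 85 mm and grips with 20 to 120 N. Pads are 22 mm wide; open, the fingers measure 114 mm over their backs; the gripper's body (76 mm by 85 mm) begins 54 mm behind the grasp point. The pads swing forward as they close: fully open they stand 13 mm farther back than shut.
Start: joints at [1.171, 0.286, 1.577, -0, 1.279, -0.15], TCP at [0.167, 0.654, 0.231] pointing down, gripper open.
Joint ranges: [-2.77, 2.77], [-0.9, 2.22], [0.21, 2.48], [-1.53, 4.67], [0.24, 2.81], [-2.84, 2.84]. Speed limits (rad/s): [2.79, 2.79, 3.14, 3.14, 3.14, 3.14].

### API

Orientations are given as a rotation vector (axis times angle).
In Python, from station import sensors, viewer, hand_in, bot gives the robot as it stands.
- The arm moves only by the tool play_rows, never from a script. Its argument "rows" is a list of rows, each a list of 6 numbers: the shift along the world's x, y, z in cm, then the turn, a rotation vector about the world's x, y, z in degrees. In form: [[dx, dy, dz, rx, ry, rz], ...]. A call has 1 to 12 rows; each row shifts and turns the commanded pose from where the row before left it; what a row does not reach is not made up. A row lasts 1/8 s, in which the tool goes at most 62.5 mm and 10.7 degrees, less where a joint would pass 70% of its speed; a pose out of reach is approached as far as the arm can. A call with a gripper value outside its range is refused whole. "gripper" is the opening, from 0 (shut) to 1 (fully open), set as the call begins (left out, the last holds). The fingers move at their own pace and stop on an object; "force" is the grip in N (left out, the last holds). Time passes only in rows, so rows that do not move let the fingers close. It gives the time, the measured TCP pose, the force and the opening at its end, in the units of the state.
- sensors.read_state(): the state, without advancing time (a new reading comes with each control period).
- viewer.camera(name): name is "scene" or "top" or "wrist"; returns a dict with "frame" (384x512x3 uint8, red, green, blue), "depth" (384x512 float32, m along the optical axis (not along the pixel's ray), 0 where there is no reading), "vertical_fov" (degrees; the focal length in pixels is half the picture's height over the tangent of half this angle, whatever the lens; pixels are square), "cx", "cy" (the principal point, pixels), "view" (4x4, takes a point from world to camera coordinates); the wrist camera has in their place "T_tool_cam" (4x4, takes a point from camera to tool coordinates, whose origin is the TCP and whose axes are the flange's). Camera axes: x right, y up, looking along -z (the intrinsics and any distortion apply to the point x, -y, -z); pixel columns grow to the right and rows downward; lengths in m; the calibration is good to about 2 mm. A picture is of the moment at which its call begins: read the wrist's pose just before it.
- hand_in(): hands the job in, once; it reports no verdict.
The state is a dict: "clock": time; "joint_pos": joint angles; "qd": joint speeds; "effort": joint torques, N m; "tool_pos": TCP position; "eef_rot": TCP orientation; "contact_force": force on the tool from outside, world axes, zero at the start; "wrist_torque": the same for the moment, N m; "finger_gap": opening from 0.0 (shut) to 1.0 (fully open).
Only numpy, scipy, OpenCV 4.12 (cv2) and the standard library are available. Lean on these libraries where they do the work, as an engineer would, in place of code of your own. Each camera call takes 0.05 s, during which the arm holds its last target.

### The job

Get the scan station ready for its next run. Stand the three printed legs that lie on the white scan board upright on their square steel plates, tipping each up over the edge of its plate without lifting it off the board; put the hand tools lying on the bench into the white pot, handle down and working end up; and turn the camera's aperture ring click by click until its white line stands at the orange mark on top of the lens. Legs or tools that get knocked over or out of place must be put right again; leave the pot standing and everything else where it is.

Things in the scene. Friction and masses are not known exactly. Their poses are not given: they have to be found in the camera images.
- leg_orange_foot (a point): centre of the underside of the square steel mounting plate of the orange printed furniture leg (one of three look-alikes of different length). Its z axis runs from the mounting plate along the shaft to the tip; x and y are parallel to the mounting plate's sides. At the start the leg lies on the scan board, resting on one edge of its mounting plate and on its tip, so its shaft slopes about 0.14 rad down towards the tip. Upright, this point is 6 above the bench
- leg_orange_mid (a point): the middle of the orange leg, on its shaft, half-way between mounting plate and tip (z axis from mounting plate to tip). The leg is 150 long overall: steel mounting plate 70 x 70 x 10 thick, then a square plastic shaft of 26 x 26 to the tip; about 0.42 kg, most of it in the plate. It stands by itself on the plate
- leg_blue_foot (a point): centre of the underside of the square steel mounting plate of the blue printed furniture leg (one of three look-alikes of different length). Its z axis runs from the mounting plate along the shaft to the tip; x and y are parallel to the mounting plate's sides. At the start the leg lies on the scan board, resting on one edge of its mounting plate and on its tip, so its shaft slopes about 0.14 rad down towards the tip. Upright, this point is 6 above the bench
- leg_blue_mid (a point): the middle of the blue leg, on its shaft, half-way between mounting plate and tip (z axis from mounting plate to tip). The leg is 165 long overall: steel mounting plate 70 x 70 x 10 thick, then a square plastic shaft of 26 x 26 to the tip; about 0.42 kg, most of it in the plate. It stands by itself on the plate
- leg_grey_foot (a point): centre of the underside of the square steel mounting plate of the grey printed furniture leg (one of three look-alikes of different length). Its z axis runs from the mounting plate along the shaft to the tip; x and y are parallel to the mounting plate's sides. At the start the leg lies on the scan board, resting on one edge of its mounting plate and on its tip, so its shaft slopes about 0.14 rad down towards the tip. Upright, this point is 6 above the bench
- leg_grey_mid (a point): the middle of the grey leg, on its shaft, half-way between mounting plate and tip (z axis from mounting plate to tip). The leg is 180 long overall: steel mounting plate 70 x 70 x 10 thick, then a square plastic shaft of 26 x 26 to the tip; about 0.42 kg, most of it in the plate. It stands by itself on the plate
- brush_mid (a point): the middle of a parts brush with a wooden handle, a steel ferrule and black bristles (may be absent), 170 long, flat so that it does not roll; the handle is 14 thick and 16 to 18 wide and runs from x = -85 to about x = +10, the working end, up to 26 wide, from there to x = +85. x runs from handle to working end; z is up as it lies, 7 above the bench. About 45 g
- scraper_mid (a point): the middle of a print scraper with a red handle and a flat steel blade (may be absent), 170 long, flat so that it does not roll; the handle is 14 thick and 16 to 18 wide and runs from x = -85 to about x = +10, the working end, up to 26 wide, from there to x = +85. x runs from handle to working end; z is up as it lies, 7 above the bench. About 45 g
- file_mid (a point): the middle of a hand file with a green handle and a dark flat blade (may be absent), 170 long, flat so that it does not roll; the handle is 14 thick and 16 to 18 wide and runs from x = -85 to about x = +10, the working end, up to 26 wide, from there to x = +85. x runs from handle to working end; z is up as it lies, 7 above the bench. About 45 g
- board: white scan board with black dots along its edges, 340 (x) x 440 (y) x 6 thick, fixed to the bench; origin at the centre of its underside
- pot: white stoneware tool pot, open at the top, 95 high, 110 across the mouth, inner floor 5 above the bench, narrowing a little to the foot, wall 5, 0.7 kg, loose on the bench; origin at the centre of its underside
- ring_centre (a point): point on the lens axis of the scan camera, in the middle of the aperture ring, 150 above the bench. The camera is fixed on a low stand. x is the viewing direction (level, towards the board), z is up. The aperture ring is a ribbed black ring around the lens barrel, 52 in diameter and 22 long, centred here; 35 behind it (-x) begins the camera body, a 58 cube-like box; in front of it (+x, from 13) the barrel is 47 to 53 across. Fingers can straddle the ring from above
- aperture_ring (a joint): angle of the aperture ring, rad, 0 to 2, growing as it turns right-handed about x of ring_centre. Notches at every 0.25 (0, 0.25, ..): let go, it snaps to the nearest, though it can hang almost half-way between two; about 0.07 N m turns it on. At 1.25 its white line is on top, at the orange mark of the lens barrel. It starts between 0 and 0.5
- caliper: bystander: a steel and black slide caliper, 150 long, lying flat; origin under its middle
- gear: bystander: a yellow printed gear, 68 across, 26 high; origin at the centre of its underside
- spirit: bystander: a clear bottle with a red cap, 60 across, 150 high; origin at the centre of its underside
- glue: bystander: a small white bottle with an orange cap, 38 across, 100 high; origin at the centre of its underside
- sanding_block: bystander: a yellow sanding block 90 x 45 x 26; origin at the centre of its underside
- nozzle_box: bystander: a small clear box with a blue lid, 85 x 60 x 28; origin at the centre of its underside
Not all that is in view belongs to the job. Leave any turquoise look-alike of the part that bears leg_grey_foot alone.

How it is judged:
At the end, for the whole second after the job is handed in: every leg stands upright (within 0.08 rad) on its mounting plate on the scan board; every tool present stands in the pot with its working end up (leaning at most 0.85 rad); the pot stands upright; the aperture ring reads 1.25 within 0.11 rad (the click at the orange mark) (angle between each of leg_orange_foot, leg_blue_foot, leg_grey_foot's own z axis and vertical below 0.08 rad and height (world z) of each of leg_orange_foot, leg_blue_foot, leg_grey_foot below 0.014 m and x of leg_orange_foot in the frame of board between -0.165 and 0.165 m and y of leg_orange_foot in the frame of board between -0.215 and 0.215 m and x of leg_blue_foot in the frame of board between -0.165 and 0.165 m and y of leg_blue_foot in the frame of board between -0.215 and 0.215 m and x of leg_grey_foot in the frame of board between -0.165 and 0.165 m and y of leg_grey_foot in the frame of board between -0.215 and 0.215 m and angle between each of brush_mid, scraper_mid, file_mid's own x axis and vertical below 0.85 rad and horizontal distance between each of brush_mid, scraper_mid, file_mid and pot below 0.055 m and height (world z) of brush_mid between 0.05 and 0.145 m and height (world z) of scraper_mid between 0.05 and 0.145 m and height (world z) of file_mid between 0.05 and 0.145 m and angle between pot's own z axis and vertical below 0.1 rad and linear speed of pot below 0.02 m/s and value of joint aperture_ring between 1.14 and 1.36 rad); the robot touches nothing.
It fails at once if the orange leg is lifted: its mounting plate is raised clear of the board (its centre more than 80 mm above the bench) instead of pivoting on its edge (height (world z) of leg_orange_foot above 0.08 m).
It fails at once if the blue leg is lifted: its mounting plate is raised clear of the board (its centre more than 80 mm above the bench) instead of pivoting on its edge (height (world z) of leg_blue_foot above 0.08 m).
It fails at once if the grey leg is lifted: its mounting plate is raised clear of the board (its centre more than 80 mm above the bench) instead of pivoting on its edge (height (world z) of leg_grey_foot above 0.08 m).
It fails at once if a bystander is shifted by more than 40 mm (distance of any of caliper, gear, spirit, glue, sanding_block, nozzle_box from where it was at the start of the episode above 0.04 m).
Of brush, scraper, file only 2 to 3 are there at a start; the rules pass over those that are not, and their reading is None.
At some moment in a run one of leg_orange, leg_blue, leg_grey, brush, scraper, file may be knocked a few centimetres aside while the robot is not near it.
Once in a run the grip may slacken for a moment while it holds something.
It also fails if it takes over 208 s, if anything falls off the work surface, if the arm or the gripper's body presses on something with over 40 N, if the wrist force passes 120 N, or if a joint passes its speed limit or range.

## Working session

There is one attempt and no reset: what is moved stays moved. The work goes in short steps, Python scripts to look and compute and a tool call to move; the robot and the scene stay as the last step left them, time stands still between calls to the robot, and variables do not carry over. Pictures are saved under pics/ and viewed, and the job is handed in when it is done.

Besides the shell and the picture viewer there is one more tool, called after ">>>" as name(argument=value, ...), one argument or row to a line, values as JSON. play_rows: Moves the arm, as the interface text tells. Its arguments: {"type":"object","properties":{"rows":{"type":"array"},"gripper":{"type":"number"},"force":{"type":"number"}},"required":["rows"]}

```bash
ls; mkdir -p pics; python3 - <<'E'
from station import sensors, viewer, bot
import cv2,numpy as np
print(sensors.read_state()); print(bot.hold_point_z, [a for a in dir(bot) if a[0]!='_'])
for n in ["scene","top","wrist"]:
    c=viewer.camera(n); cv2.imwrite(f"pics/{n}0.png",c["frame"][:,:,::-1])
    print(n,{k:v for k,v in c.items() if k not in("frame","depth")})
    np.savez(f"{n}0.npz",**{k:v for k,v in c.items()})
E
```

```text
pics
{'clock': 0.0, 'joint_pos': array([ 1.17102091e+00,  2.87215688e-01,  1.57816176e+00, -3.07968156e-05,
        1.27858264e+00, -1.49960235e-01]), 'qd': array([ 0.00093082, -0.00048856,  0.00035453,  0.00077529,  0.00023038,
       -0.00194817]), 'effort': array([-7.95868254e-04, -4.05964887e+01, -2.92634743e+01, -1.66599630e-04,
        5.94479192e-03,  7.01094862e-06]), 'tool_pos': array([0.16657436, 0.65345545, 0.22992207]), 'eef_rot': array([-0.39129853, -3.11650738,  0.00359103]), 'contact_force': array([ 0.4456448 ,  1.05640215, -0.65394606]), 'wrist_torque': array([ 0.0294161 , -0.03106212, -0.00300218]), 'finger_gap': 0.9945973046130576}
0.0187 ['IKError', 'hold_point_z']
scene {'vertical_fov': 57.89822793292608, 'cx': 254.12012563378542, 'cy': 189.9156715138891, 'view': array([[ 0.16036171,  0.98702348, -0.00829326, -0.04864669],
       [-0.67844073,  0.11632119,  0.72538787,  0.31260503],
       [ 0.71693954, -0.11069795,  0.68829039, -1.56778478],
       [ 0.        ,  0.        ,  0.        ,  1.        ]])}
top {'vertical_fov': 57.56165213638451, 'cx': 254.93578927570343, 'cy': 190.40729538170248, 'view': array([[-0.0241862 , -0.99918079, -0.03244665, -0.01611197],
       [ 0.99813003, -0.02595786,  0.05534098, -0.54447019],
       [-0.05613789, -0.03104749,  0.99794017, -1.17338712],
       [ 0.        ,  0.        ,  0.        ,  1.        ]])}
wrist {'vertical_fov': 70.06356392078715, 'cx': 256.21820843726607, 'cy': 192.1349742140361, 'T_tool_cam': array([[ 1.12322015e-04,  9.57114009e-01,  2.89711515e-01,
         7.41306895e-02],
       [ 9.99999512e-01,  1.76985254e-04, -9.72405349e-04,
        -1.49762930e-04],
       [-9.81977448e-04,  2.89711482e-01, -9.57113521e-01,
        -1.41973660e-01],
       [ 0.00000000e+00,  0.00000000e+00,  0.00000000e+00,
         1.00000000e+00]])}
```

View pics/scene0.png

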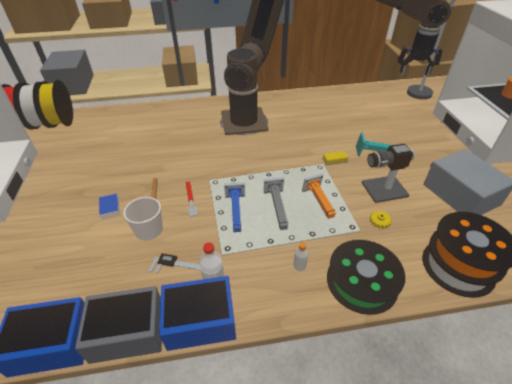

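View pics/top0.png

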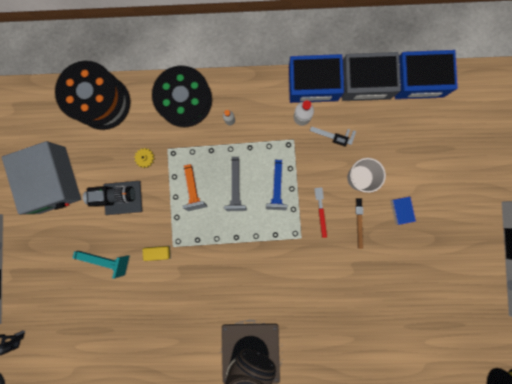

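View pics/wrist0.png

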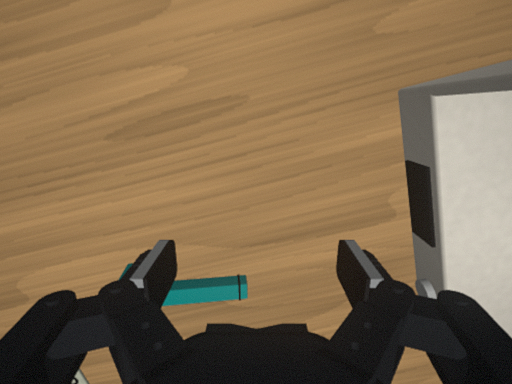

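Scene view: blue, grey and orange legs on the board (235,205), (278,203), (320,198), with plates toward the robot. The scraper is at (191,198), the brush at (154,190), the pot at (146,218) and the camera at (385,165). The top view agrees: legs at (192,188), (236,185), (278,185), scraper (321,212), brush (360,222), pot (367,176). The turquoise look-alike leg at (100,262) is off the board. No file is visible.

```bash
cat > h.py <<'E'
import numpy as np, cv2
from station import sensors, viewer, bot
from scipy.spatial.transform import Rotation as R
def cam(name):
    st=sensors.read_state(); c=viewer.camera(name); c=dict(c)
    if name=="wrist":
        T=np.eye(4);T[:3,:3]=R.from_rotvec(st["eef_rot"]).as_matrix();T[:3,3]=st["tool_pos"]
        c["c2w"]=T@c["T_tool_cam"]
    else: c["c2w"]=np.linalg.inv(c["view"])
    c["f"]=192/np.tan(np.radians(c["vertical_fov"])/2)
    return c
def rays(c,u,v):
    u=np.asarray(u,float);v=np.asarray(v,float)
    d=np.stack([(u-c["cx"])/c["f"],-(v-c["cy"])/c["f"],-np.ones_like(u)],-1)
    return d@c["c2w"][:3,:3].T
def plane(c,u,v,z):
    d=rays(c,u,v);o=c["c2w"][:3,3]
    return o+d*((z-o[2])/d[...,2])[...,None]
def cloud(c):
    v,u=np.mgrid[:384,:512]
    return c["c2w"][:3,3]+rays(c,u,v)*c["depth"][...,None]
def proj(c,p):
    w=np.linalg.inv(c["c2w"]);q=np.asarray(p)@w[:3,:3].T+w[:3,3]
    return np.stack([c["cx"]+c["f"]*q[...,0]/-q[...,2],c["cy"]-c["f"]*q[...,1]/-q[...,2]],-1)
def save(c,n,crop=None,k=1):
    im=c["frame"][:,:,::-1]
    if crop: x0,y0,x1,y1=crop; im=im[y0:y1,x0:x1]
    im=cv2.resize(im,None,fx=k,fy=k,interpolation=cv2.INTER_CUBIC); cv2.imwrite("pics/"+n+".png",im)
E
python3 - <<'E'
from h import *
c=cam("top"); P=cloud(c); hsv=cv2.cvtColor(c["frame"],cv2.COLOR_RGB2HSV)
def pr(n,m):
    q=P[m]; ctr=np.argwhere(m)[:,::-1]
    xy=q[:,:2]; r=cv2.minAreaRect((xy*1000).astype(np.float32))
    print(n,m.sum(),"px",ctr.mean(0).round(),"rect mm",np.round(r[0]),np.round(r[1]),round(r[2],1),"z",np.percentile(q[:,2],[5,50,95]).round(3))
H,S,V=[hsv[...,i].astype(int) for i in range(3)]
def reg(x0,y0,x1,y1):
    m=np.zeros(H.shape,bool);m[y0:y1,x0:x1]=1;return m
pr("orange",reg(175,155,212,202)&(S>150)&(H<20))
pr("blue",reg(262,150,295,205)&(S>130)&(H>100)&(H<130))
pr("grey",reg(225,150,250,205)&(V<125)&(S<80))
pr("scraper handle",reg(305,180,335,240)&(S>150)&((H<8)|(H>172)))
for n,b in dict(orangeall=(178,155,210,212),blueall=(264,152,292,212),greyall=(222,150,250,214)).items():
    m=reg(*b)&(P[...,2]>0.012); pr(n,m)
    # plate: high points
    pr(n+" z>.03",m&(P[...,2]>0.045))
for n,b in dict(scr=(308,180,335,242),brush=(350,194,370,252)).items():
    m=reg(*b)&(P[...,2]>0.006); pr(n,m)
pr("pot",reg(340,150,395,200)&(P[...,2]>0.085))
pr("caliper",reg(305,120,358,150)&(P[...,2]>0.006))
pr("spirit",reg(285,90,320,130)&(P[...,2]>0.1))
pr("nozzle",reg(385,190,420,230)&(P[...,2]>0.015))
pr("cam",reg(80,175,145,215)&(P[...,2]>0.08))
pr("board",reg(165,135,305,250)&(P[...,2]>0.003)&(S<40)&(V>170))
save(c,"top1",(150,130,410,270),3)
save(c,"top2",(70,170,160,280),5)
E
```

```text
orange 273 px [191. 184.] rect mm [515.  93.] [311. 104.] 58.2 z [0.033 0.042 0.054]
blue 273 px [277. 183.] rect mm [ 557. -105.] [ 39. 172.] 77.5 z [0.034 0.043 0.055]
grey 401 px [235. 181.] rect mm [564.  32.] [244.  97.] 26.8 z [0.006 0.042 0.053]
scraper handle 152 px [322. 223.] rect mm [ 429. -256.] [95. 20.] 5.2 z [0.006 0.014 0.017]
orangeall 533 px [192. 190.] rect mm [562.  82.] [298. 168.] 89.6 z [0.018 0.044 0.076]
orangeall z>.03 243 px [192. 199.] rect mm [488.  83.] [283. 100.] 66.5 z [0.046 0.054 0.078]
blueall 514 px [276. 188.] rect mm [ 569. -107.] [ 85. 188.] 88.6 z [0.029 0.045 0.077]
blueall z>.03 244 px [276. 199.] rect mm [521. -94.] [85. 68.] 3.8 z [0.046 0.054 0.08 ]
greyall 545 px [235. 187.] rect mm [578.   7.] [208. 138.] 2.4 z [0.029 0.045 0.078]
greyall z>.03 270 px [235. 199.] rect mm [532.   0.] [139. 103.] 87.5 z [0.046 0.052 0.079]
scr 290 px [321. 212.] rect mm [ 476. -175.] [215. 183.] 83.8 z [0.007 0.012 0.017]
brush 302 px [359. 222.] rect mm [ 409. -242.] [176. 333.] 6.7 z [0.008 0.014 0.017]
pot 235 px [368. 174.] rect mm [ 517. -263.] [108. 385.] 27.1 z [0.087 0.095 0.099]
caliper 267 px [334. 136.] rect mm [ 661. -187.] [150. 414.] 36.8 z [0.006 0.011 0.05 ]
spirit 213 px [304. 109.] rect mm [ 641. -146.] [ 51. 361.] 72.2 z [0.101 0.115 0.153]
nozzle 512 px [403. 210.] rect mm [ 450. -312.] [ 87. 486.] 3.9 z [0.023 0.028 0.033]
cam 923 px [108. 195.] rect mm [522. 208.] [553.  64.] 87.4 z [0.147 0.175 0.184]
board 8413 px [234. 195.] rect mm [539.  47.] [337. 438.] 2.5 z [0.004 0.007 0.011]
```

View pics/top1.png

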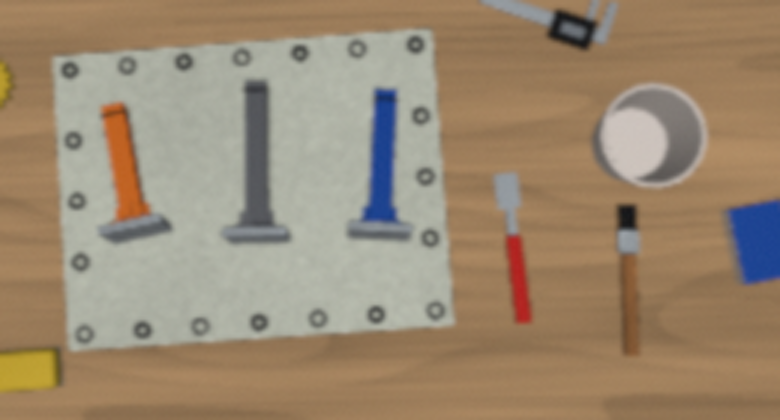

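View pics/top2.png

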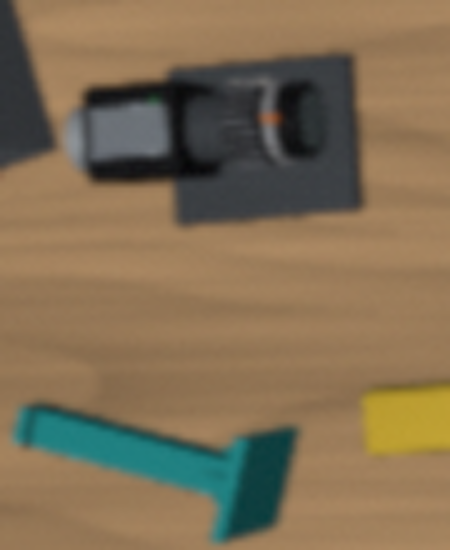

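```bash
cat > meas.py <<'E'
from h import *
def measure(c=None, verbose=True):
    c=c or cam("top"); P=cloud(c); hsv=cv2.cvtColor(c["frame"],cv2.COLOR_RGB2HSV)
    H,S,V=[hsv[...,i].astype(int) for i in range(3)]
    ok=c["depth"]>0.3
    ok[:, :]=ok & (P[...,2]<0.3)
    return c,P,H,S,V,ok
def pca(q):
    xy=q[:,:2]; m=xy.mean(0); u,s,vt=np.linalg.svd(xy-m); a=vt[0]; a=a*np.sign(a[0]) if abs(a[0])>.3 else a
    t=(xy-m)@a; w=(xy-m)@np.array([-a[1],a[0]])
    return m,a,np.percentile(t,[1,99]),np.percentile(w,[2,98])
E
python3 - <<'E'
from meas import *
c,P,H,S,V,ok=measure()
X,Y,Z=P[...,0],P[...,1],P[...,2]
def box(x0,x1,y0,y1): return ok&(X>x0)&(X<x1)&(Y>y0)&(Y<y1)
def rep(n,m):
    if m.sum()<10: print(n,m.sum());return
    q=P[m]; m0,a,t,w=pca(q); zz=np.polyfit((q[:,:2]-m0)@a,q[:,2],1)
    print(n,m.sum(),"ctr",m0.round(4),"yaw",np.degrees(np.arctan2(a[1],a[0])).round(1),"ends",(m0+a*t[0]).round(3),(m0+a*t[1]).round(3),"w",(w[1]-w[0]).round(3),"z",np.percentile(q[:,2],[2,50,98]).round(3),"slope",zz[0].round(2))
col=dict(orange=(S>150)&(H<20),blue=(S>130)&(H>100)&(H<130),grey=(V<125)&(S<80))
yy=dict(orange=(.06,.2),grey=(-.05,.06),blue=(-.18,-.05))
for n in yy:
    b=box(.4,.72,*yy[n])
    rep(n,b&col[n]&(Z>.025))
    pl=b&(Z>.064); q=P[pl]; print("  plate top",len(q),q.mean(0).round(3),pca(q)[1].round(2),pca(q)[2].round(3), "x",q[:,0].min().round(3),q[:,0].max().round(3))
    rep("  all",b&(Z>.02))
u=np.arange(512)[None,:]+0*Z
rep("scr",ok&(u>305)&(u<338)&box(.3,.7,-.5,0)&(Z>.007)&(Z<.03)&(np.arange(384)[:,None]>182)&(np.arange(384)[:,None]<245))
rep("scr red",box(.3,.7,-.5,0)&(S>150)&((H<8)|(H>172))&(Z<.03))
rep("brush",ok&(u>350)&(u<372)&(Z>.007)&(Z<.03)&(np.arange(384)[:,None]>194)&(np.arange(384)[:,None]<252))
m=ok&(u>340)&(u<395)&(Z>.085)&(Z<.11)&(X>.35)&(X<.75)&(Y<-.2); q=P[m]; print("pot rim",cv2.minEnclosingCircle((q[:,:2]*1000).astype(np.float32)),q[:,2].mean())
m=ok&(Z>.1)&(Y>.15)&(Y<.45)&(X>.4)&(X<.7); rep("cam",m)
mo=m&(S>130)&(H<20)&(V>100); print(mo.sum(),P[mo].mean(0),np.argwhere(mo)[:,::-1].mean(0))
E
```

```text
orange 256 ctr [0.5665 0.1824] yaw 9.8 ends [0.511 0.173] [0.633 0.194] w 0.023 z [0.03  0.043 0.057] slope -0.15
  plate top 86 [0.499 0.158 0.075] [0.04 1.  ] [-0.096  0.041] x 0.486 0.511
  all 460 ctr [0.5416 0.1739] yaw 20.5 ends [0.454 0.141] [0.628 0.206] w 0.119 z [0.025 0.046 0.079] slope -0.19
grey 411 ctr [0.5615 0.0344] yaw 0.7 ends [0.479 0.033] [0.657 0.036] w 0.039 z [0.029 0.044 0.076] slope -0.13
  plate top 62 [0.489 0.031 0.076] [-0.01 -1.  ] [-0.028  0.026] x 0.485 0.496
  all 503 ctr [0.5562 0.0354] yaw 1.4 ends [0.478 0.034] [0.657 0.038] w 0.048 z [0.029 0.045 0.079] slope -0.17
blue 271 ctr [ 0.5672 -0.1045] yaw -4.5 ends [ 0.501 -0.099] [ 0.643 -0.111] w 0.021 z [0.032 0.043 0.06 ] slope -0.15
  plate top 82 [ 0.491 -0.097  0.075] [-0.08 -1.  ] [-0.035  0.033] x 0.485 0.499
  all 488 ctr [ 0.5471 -0.1019] yaw -4.6 ends [ 0.48  -0.096] [ 0.643 -0.11 ] w 0.057 z [0.03  0.045 0.078] slope -0.19
scr 266 ctr [ 0.464 -0.25 ] yaw 4.5 ends [ 0.382 -0.257] [ 0.546 -0.243] w 0.022 z [0.007 0.013 0.018] slope -0.03
scr red 151 ctr [ 0.4284 -0.2543] yaw 5.3 ends [ 0.382 -0.259] [ 0.476 -0.25 ] w 0.019 z [0.    0.014 0.018] slope 0.01
brush 288 ctr [ 0.43   -0.3761] yaw -0.9 ends [ 0.342 -0.375] [ 0.509 -0.377] w 0.02 z [0.008 0.014 0.018] slope -0.0
pot rim ((579.6036376953125, -386.25811767578125), 54.66853713989258) 0.09368437816086893
cam 760 ctr [0.5322 0.394 ] yaw -85.6 ends [0.528 0.449] [0.536 0.34 ] w 0.054 z [0.136 0.173 0.184] slope -0.17
2 [0.53719154 0.35313356 0.17607522] [124.5 193. ]
```

```bash
cat > plan.py <<'E'
from h import *
def ori(psi,phi,mode="leg"):
    p,f=np.radians(psi),np.radians(phi)
    a=np.array([np.cos(p),np.sin(p),0]); b=np.array([-np.sin(p),np.cos(p),0]); up=np.array([0,0,1.])
    z=np.sin(f)*a-np.cos(f)*up
    y=b if mode=="leg" else np.cos(f)*a+np.sin(f)*up
    return np.stack([np.cross(y,z),y,z],1)
def rows(wps,lin=5.5,ang=9.5,verbose=True):
    """wps: list of (tcp pos, R[,minrows])"""
    st=sensors.read_state(); p=st["tool_pos"].copy(); r=R.from_rotvec(st["eef_rot"]).as_matrix(); out=[]
    for w in wps:
        P1,R1=np.asarray(w[0],float),w[1]; n0=w[2] if len(w)>2 else 1
        rv=np.degrees(R.from_matrix(R1@r.T).as_rotvec()); d=(P1-p)*100
        n=max(n0,int(np.ceil(np.linalg.norm(d)/lin)),int(np.ceil(np.linalg.norm(rv)/ang)))
        row=np.round(np.r_[d/n,rv/n],2)
        out.append((n,[float(x) for x in row]))
        p=p+row[:3]*n/100; r=R.from_rotvec(np.radians(row[3:]*n)).as_matrix()@r
    for n,x in out: print(n,"x",x)
    return out
def st():
    s=sensors.read_state(); r=R.from_rotvec(s["eef_rot"]).as_matrix()
    print("t",round(s["clock"],2),"tcp",s["tool_pos"].round(4),"z",r[:,2].round(3),"y",r[:,1].round(3),"F",s["contact_force"].round(1),"gap",round(s["finger_gap"],3),"q",s["joint_pos"].round(2))
E
python3 - <<'E'
from plan import *
rows([((.53,.385,.33),ori(4,0,"ring"))])
E
```

```text
9 x [4.04, -2.99, 1.1, 0.0, -0.01, -7.97]
```

>>> play_rows(
  rows=[
    [4, -3, 3, 0, 0, -8],
    [4, -3, 3, 0, 0, -8],
    [4, -3, 2, 0, 0, -8],
    [4, -3, 1.1, 0, 0, -8],
    [4, -3, 0.9, 0, 0, -8],
    [4, -3, 0, 0, 0, -8],
    [4, -3, 0, 0, 0, -8],
    [4, -3, 0, 0, 0, -8],
    [4.3, -2.9, 0, 0, 0, -7.8],
    [0, 0, 0, 0, 0, 0],
  ],
  gripper=1.0,
  force=30,
)

```text
clock: 1.5
tool_pos: [0.5323, 0.3825, 0.3305]
eef_rot: [2.15, 2.29, -0.002]
contact_force: [-0.1, 0.7, -0.0]
finger_gap: 1.001
```

```bash
python3 - <<'E'
from plan import *
st(); c=cam("wrist"); save(c,"w1",None,1.5)
np.savez("w1.npz",**c)
E
```

```text
t 1.5 tcp [0.5323 0.3825 0.3305] z [-0.001 -0.001 -1.   ] y [ 0.998  0.063 -0.001] F [-0.1  0.7 -0. ] gap 1.001 q [ 0.47  0.19  1.51 -0.    1.44  0.41]
```

View pics/w1.png

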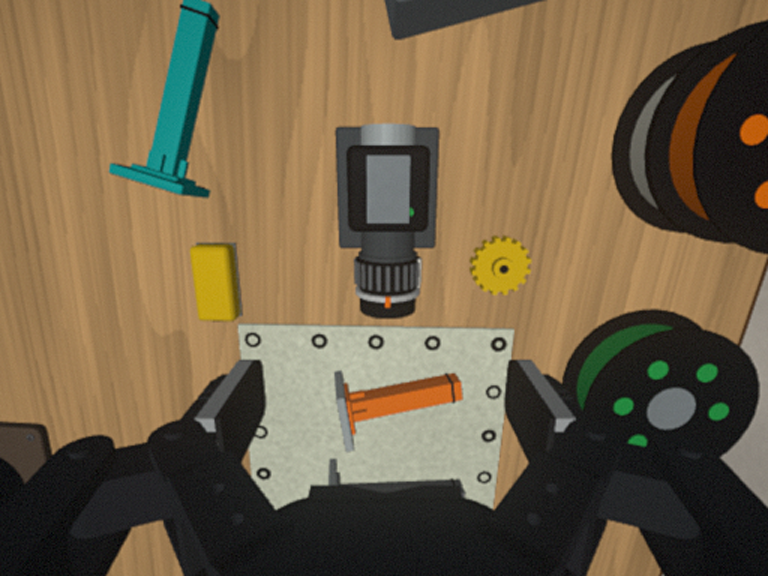

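```bash
python3 - <<'E'
from plan import *
c=dict(np.load("w1.npz")); c["cx"]=float(c["cx"])
P=cloud(c); Z=P[...,2]
for v in range(165,215,4):
    row=[(u,*P[v,u].round(4)) for u in (259,)]
    ok=(Z[v,225:295]>.12)&(c["depth"][v,225:295]>0); q=P[v,225:295][ok]
    print(v,row, "x",q[:,0].min().round(4),q[:,0].max().round(4),"y",np.median(q[:,1]).round(4)) if len(q) else None
# camera body top edges & orange mark
hsv=cv2.cvtColor(c["frame"],cv2.COLOR_RGB2HSV)
m=(hsv[...,1]>150)&(hsv[...,0]<15)&(Z>.14)&(Z<.2); print("orange",P[m].mean(0) if m.any() else None, np.argwhere(m)[:,::-1].mean(0) if m.any() else None)
m=(Z>.165)&(Z<.19)&(P[...,1]>.40)&(P[...,1]<.5); q=P[m]; print(cv2.minAreaRect((q[:,:2]*1000).astype(np.float32)))
im=c["frame"][80:220,210:310,::-1]; cv2.imwrite("pics/w1c.png",cv2.resize(im,None,fx=5,fy=4.2,interpolation=cv2.INTER_CUBIC)[:600])
E
```

```text
165 [(259, np.float64(0.5342), np.float64(0.3968), np.float64(0.1704))] x 0.5134 0.5531 y 0.3964
169 [(259, np.float64(0.5345), np.float64(0.3922), np.float64(0.1698))] x 0.5112 0.556 y 0.3917
173 [(259, np.float64(0.5348), np.float64(0.3882), np.float64(0.1726))] x 0.5077 0.5616 y 0.3874
177 [(259, np.float64(0.535), np.float64(0.3841), np.float64(0.1747))] x 0.5082 0.56 y 0.3837
181 [(259, np.float64(0.5353), np.float64(0.3797), np.float64(0.1756))] x 0.5085 0.5605 y 0.3791
185 [(259, np.float64(0.5356), np.float64(0.3753), np.float64(0.1763))] x 0.5083 0.561 y 0.3745
189 [(259, np.float64(0.5359), np.float64(0.3707), np.float64(0.1765))] x 0.5102 0.5615 y 0.3696
193 [(259, np.float64(0.5362), np.float64(0.3665), np.float64(0.178))] x 0.5102 0.5608 y 0.3648
197 [(259, np.float64(0.5366), np.float64(0.3599), np.float64(0.1722))] x 0.5119 0.5596 y 0.3594
201 [(259, np.float64(0.5368), np.float64(0.3564), np.float64(0.1763))] x 0.5144 0.558 y 0.3549
205 [(259, np.float64(0.5372), np.float64(0.3514), np.float64(0.1756))] x 0.5146 0.5584 y 0.3492
209 [(259, np.float64(0.5376), np.float64(0.3453), np.float64(0.1724))] x 0.5175 0.5559 y 0.3444
orange [0.53575412 0.35547412 0.17548194] [258.  201.5]
((530.9246826171875, 441.04010009765625), (58.09134292602539, 83.25448608398438), 3.5684165954589844)
```

View pics/w1c.png

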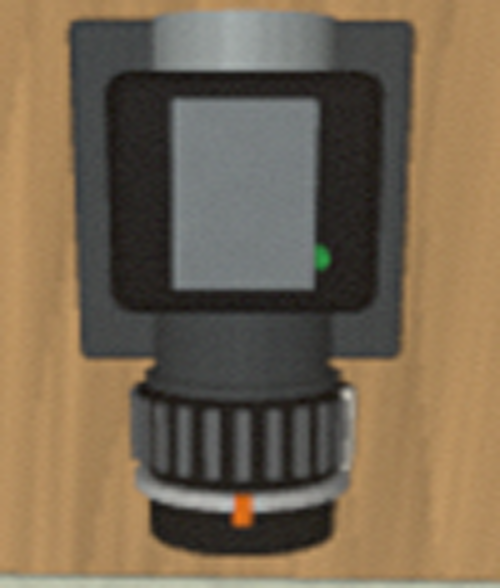

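Wrist view: the ring is at (388,272) in the 1.5x picture. Its white line is at the far right (+x) side, about 72° from the orange mark at (388,301), so the ring reads about 0. Next I straddle it, pre-tilted.

```bash
python3 - <<'E'
from plan import *
C=np.array([.535,.376,.150])
def wp(phi,back): 
    r=ori(3.8,phi,"ring"); return (C+r[:,2]*(.0187-back),r)
rows([wp(-36,.13),wp(-36,0)])
E
```

```text
4 x [1.73, -0.09, -2.27, -0.59, 8.96, 0.01]
3 x [-2.53, -0.17, -3.5, -0.0, 0.0, -0.0]
```

>>> play_rows(
  rows=[
    [1.73, -0.09, -2.27, -0.59, 9, 0],
    [1.73, -0.09, -2.27, -0.59, 9, 0],
    [1.73, -0.09, -2.27, -0.59, 9, 0],
    [1.73, -0.09, -2.27, -0.59, 9, 0],
    [-2.53, -0.17, -3.5, 0, 0, 0],
    [-2.53, -0.17, -3.5, 0, 0, 0],
    [-1.5, -0.1, -2.1, 0, 0, 0],
    [0, 0, 0, 0, 0, 0],
    [0, 0, 0, 0, 0, 0],
  ],
)

```text
clock: 2.68
tool_pos: [0.5339, 0.378, 0.1511]
eef_rot: [-1.803, -1.932, 0.624]
contact_force: [0.4, -0.0, 0.1]
finger_gap: 1.0
```

```bash
python3 - <<'E'
from plan import *
st(); c=cam("scene"); save(c,"s2",(320,80,480,220),4); c=cam("wrist"); save(c,"w2")
C=np.array([.535,.376,.150])
def wp(phi,back): 
    r=ori(3.8,phi,"ring"); return (C+r[:,2]*(.0187-back),r)
rows([wp(-36,0)])
E
```

```text
t 2.67 tcp [0.5339 0.378  0.1511] z [-0.586 -0.038 -0.81 ] y [ 0.808  0.057 -0.587] F [ 0.4 -0.   0.1] gap 1.0 q [0.39 0.62 1.36 0.19 1.76 0.3 ]
1 x [-1.06, -0.24, -1.67, -0.17, 0.12, -0.08]
```

View pics/s2.png

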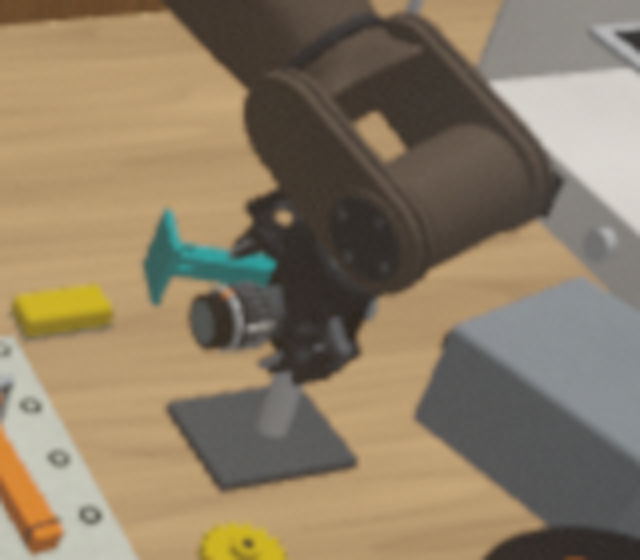

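View pics/w2.png

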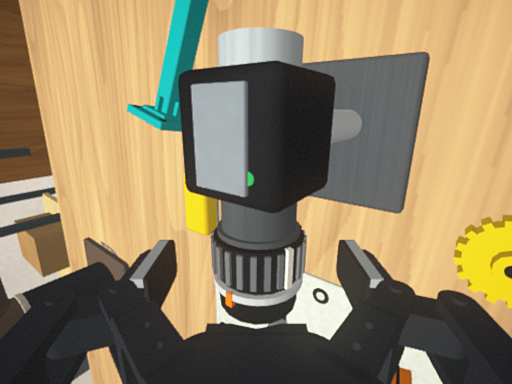

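Ring is centred between the fingers at (258,265). Its white line is at (289,262) and the orange mark at (230,298). I move in the rest of the way and close.

>>> play_rows(
  rows=[
    [-1.06, -0.2, -1.67, 0, 0, 0],
    [0, 0, 0, 0, 0, 0],
  ],
)

```text
clock: 3.02
tool_pos: [0.5226, 0.3749, 0.1326]
eef_rot: [-1.803, -1.929, 0.628]
contact_force: [-0.2, 0.8, -1.3]
finger_gap: 1.0
```

>>> play_rows(
  rows=[
    [0, 0, 0, 0, 0, 0],
    [0, 0, 0, 0, 0, 0],
    [0, 0, 0, 0, 0, 0],
    [0, 0, 0, 0, 0, 0],
    [0, 0, 0, 0, 0, 0],
    [0, 0, 0, 0, 0, 0],
  ],
  gripper=0.3,
  force=40,
)

```text
clock: 3.78
tool_pos: [0.5235, 0.3752, 0.1345]
eef_rot: [-1.804, -1.931, 0.625]
contact_force: [0.6, -0.7, 5.5]
finger_gap: 0.595
```

```bash
python3 - <<'E'
from plan import *
st()
C=np.array([.535,.376,.150])
def wp(phi,back,n=1): 
    r=ori(3.8,phi,"ring"); return (C+r[:,2]*(.0187-back),r,n)
rows([wp(f,0) for f in (-27,-18,-9,0,9,18,27,36)])
E
```

```text
t 3.77 tcp [0.5235 0.3752 0.1345] z [-0.586 -0.038 -0.809] y [ 0.807  0.056 -0.588] F [ 0.6 -0.7  5.5] gap 0.595 q [0.39 0.62 1.39 0.19 1.73 0.29]
1 x [0.3, 0.02, -0.11, 0.48, -8.98, -0.06]
1 x [0.27, 0.02, -0.12, 0.59, -8.98, -0.0]
1 x [0.28, 0.02, -0.06, 0.6, -8.98, -0.0]
1 x [0.3, 0.02, -0.03, 0.6, -8.98, -0.0]
1 x [0.29, 0.02, 0.03, 0.6, -8.98, -0.0]
1 x [0.28, 0.02, 0.06, 0.59, -8.98, -0.0]
1 x [0.27, 0.01, 0.12, 0.6, -8.98, -0.0]
1 x [0.25, 0.02, 0.15, 0.6, -8.98, -0.0]
```

>>> play_rows(
  rows=[
    [0.3, 0.02, -0.11, 0.55, -9, 0],
    [0.28, 0.02, -0.12, 0.6, -9, 0],
    [0.28, 0.02, -0.06, 0.6, -9, 0],
    [0.3, 0.02, -0.03, 0.6, -9, 0],
    [0.29, 0.02, 0.03, 0.6, -9, 0],
    [0.28, 0.02, 0.06, 0.6, -9, 0],
    [0.27, 0.02, 0.12, 0.6, -9, 0],
    [0.25, 0.02, 0.15, 0.6, -9, 0],
    [0, 0, 0, 0, 0, 0],
    [0, 0, 0, 0, 0, 0],
  ],
)

```text
clock: 5.03
tool_pos: [0.5462, 0.3767, 0.1344]
eef_rot: [1.805, 1.93, 0.627]
contact_force: [-0.5, -0.9, 4.3]
finger_gap: 0.591
```

```bash
python3 - <<'E'
from plan import *
st(); c=cam("wrist"); save(c,"w3",(180,180,340,340),4)
E
```

```text
t 5.03 tcp [0.5462 0.3767 0.1344] z [ 0.586  0.039 -0.809] y [0.807 0.055 0.588] F [-0.5 -0.9  4.3] gap 0.591 q [ 0.56  0.17  2.01 -0.64  0.48  0.99]
```

View pics/w3.png

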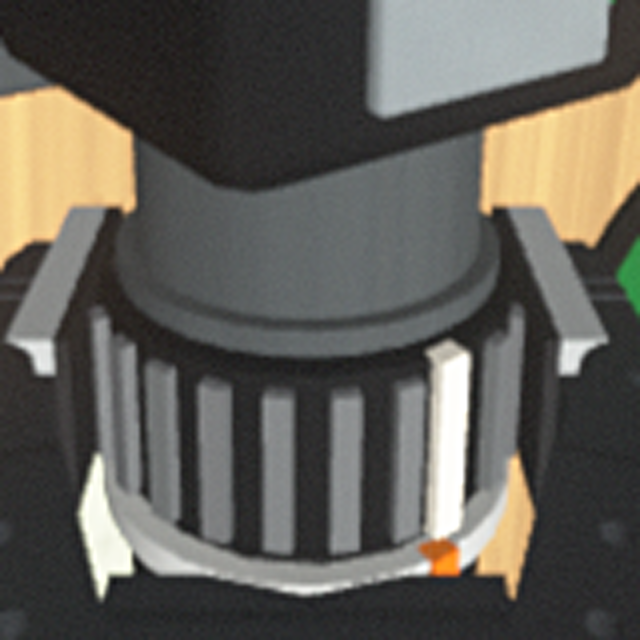

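White line stands at the orange mark, (445,440) against (441,556) in the crop. Release and back out along the tool axis.

>>> play_rows(
  rows=[
    [0, 0, 0, 0, 0, 0],
    [0, 0, 0, 0, 0, 0],
    [0, 0, 0, 0, 0, 0],
    [0, 0, 0, 0, 0, 0],
    [-2, -0.1, 2.8, 0, 0, 0],
    [-3, -0.2, 4.1, 0, 0, 0],
    [-3, -0.2, 4.1, 0, 0, 0],
    [-1, 0, 3, 0, 0, 0],
    [0, 0, 0, 0, 0, 0],
  ],
  gripper=1.0,
)

```text
clock: 6.2
tool_pos: [0.4559, 0.3726, 0.2773]
eef_rot: [1.804, 1.929, 0.633]
contact_force: [0.5, -0.1, 1.1]
finger_gap: 1.001
```

```bash
python3 - <<'E'
from plan import *
st(); c=cam("wrist"); save(c,"w4")
# orange leg hover
a=np.array([np.cos(np.radians(9.8)),np.sin(np.radians(9.8)),0])
E
```

```text
t 6.2 tcp [0.4559 0.3726 0.2773] z [ 0.589  0.042 -0.807] y [0.805 0.053 0.591] F [ 0.5 -0.1  1.1] gap 1.001 q [ 0.65 -0.16  2.05 -0.49  0.76  0.86]
```

View pics/w4.png

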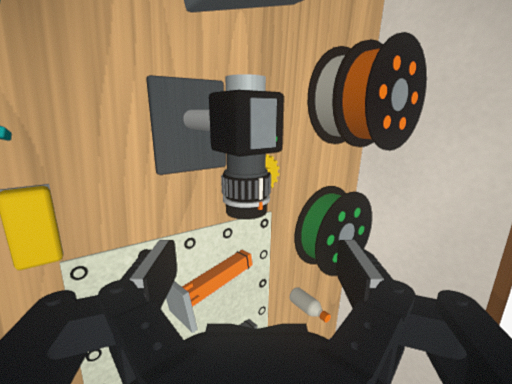

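```bash
cat > kin.py <<'E'
import numpy as np
from scipy.spatial.transform import Rotation as R
from scipy.optimize import least_squares
def fk(q,p):
    h,r0,L1,L2,T,o=p
    rz=R.from_euler('z',q[0]); 
    A=rz*R.from_euler('y',q[1]); B=A*R.from_euler('y',q[2])
    pos=np.array([0,0,h])+rz.apply([r0,0,0])+A.apply([0,0,L1])+B.apply([o,0,L2])
    C=B*R.from_euler('z',q[3])*R.from_euler('y',q[4])
    pos=pos+C.apply([0,0,T]); D=C*R.from_euler('z',q[5])
    return pos,D
D=[([1.17102,.287216,1.578162,0,1.278583,-.14996],[.16657,.65346,.22992]),
([.47,.19,1.51,0,1.44,.41],[.5323,.3825,.3305]),
([.39,.62,1.36,.19,1.76,.3],[.5339,.378,.1511]),
([.39,.62,1.39,.19,1.73,.29],[.5235,.3752,.1345]),
([.56,.17,2.01,-.64,.48,.99],[.5462,.3767,.1344]),
([.65,-.16,2.05,-.49,.76,.86],[.4559,.3726,.2773])]
def fit():
    f=lambda p: np.concatenate([(fk(q,p)[0]-x) for q,x in D])
    return least_squares(f,[.16,0,.42,.4,.2,0])
_s=fit(); PP=_s.x
lo=np.array([-2.77,-.9,.21,-1.53,.24,-2.84]);hi=np.array([2.77,2.22,2.48,4.67,2.81,2.84])
# tool frame fix: constant rotation from model frame to tool
_,d0=fk(D[0][0],PP); FIX=d0.inv()*R.from_rotvec([-.3913,-3.1165,.0036])
def ik(pos,rot,seed=None):
    rot=R.from_matrix(rot)
    f=lambda q:np.r_[(fk(q,PP)[0]-pos)*10,((fk(q,PP)[1]*FIX)*rot.inv()).as_rotvec()]
    best=None
    for s in ([seed] if seed is not None else [])+[[np.arctan2(pos[1],pos[0]),.3,1.6,0,1.2,0],[np.arctan2(pos[1],pos[0]),0,2.1,0,.5,.5]]:
        s=np.clip(s,lo+1e-3,hi-1e-3); r=least_squares(f,s,bounds=(lo,hi))
        if best is None or r.cost<best.cost: best=r
    return best.x,np.linalg.norm(best.fun)
if __name__=="__main__":
    print(PP.round(4),np.abs(_s.fun).max()); print(FIX.as_rotvec())
    from plan import ori
    import sys
    for n,yaw,ft,d in (("orange",9.8,(.487,.169),.125),("grey",.7,(.479,.033),.155),("blue",-4.5,(.479,-.0972),.14)):
        a=np.array([np.cos(np.radians(yaw)),np.sin(np.radians(yaw)),0])
        piv=np.r_[np.array(ft)-.005*a[:2],.0075]; G0=np.array([d*.99+.005,.0218])
        for f0 in (-38,):
          for th in (0,30,60,80,90,98):
            t=np.radians(th); g=np.array([G0[0]*np.cos(t)-G0[1]*np.sin(t),G0[0]*np.sin(t)+G0[1]*np.cos(t)])
            for fm in (40,50,60):
                phi=min(f0+th,fm); 
                if fm>40 and f0+th<=40: continue
                r=ori(yaw,phi); pos=piv+a*g[0]+np.array([0,0,g[1]])+r[:,2]*.0187
                q,e=ik(pos,r); print(n,th,phi,pos.round(3),q.round(2),round(e,4))
E
python3 kin.py
```

```text
[ 0.2172  0.0449  0.3668  0.5314  0.1974 -0.0156] 0.10007256143968446
[ 2.59211830e-05 -1.01070224e-05  1.57078782e+00]
orange 0 -38 [0.598 0.188 0.015] [ 0.28  0.8   1.4   0.07  1.6  -1.48] 0.0
orange 30 -8 [0.579 0.185 0.072] [ 0.3   0.4   1.77  0.02  1.11 -1.45] 0.0
orange 60 22 [0.534 0.177 0.113] [ 0.34 -0.01  2.18 -0.11  0.59 -1.32] 0.0
orange 80 40 [0.495 0.17  0.124] [ 0.38 -0.24  2.43 -0.49  0.29 -0.93] 0.0
orange 80 42 [0.495 0.17  0.124] [ 0.38 -0.24  2.45 -0.59  0.26 -0.83] 0.0
orange 80 42 [0.495 0.17  0.124] [ 0.38 -0.24  2.45 -0.59  0.26 -0.83] 0.0
orange 90 40 [0.472 0.166 0.122] [ 0.4  -0.3   2.48 -0.46  0.33 -0.95] 0.0264
orange 90 50 [0.475 0.167 0.124] [ 0.42 -0.28  2.48 -0.76  0.31 -0.64] 0.1581
orange 90 52 [0.475 0.167 0.125] [ 0.43 -0.28  2.48 -0.84  0.31 -0.57] 0.1841
orange 98 40 [0.455 0.163 0.118] [ 0.41 -0.31  2.48 -0.4   0.42 -1.  ] 0.1129
orange 98 50 [0.457 0.164 0.12 ] [ 0.44 -0.3   2.48 -0.64  0.4  -0.75] 0.246
orange 98 60 [0.459 0.164 0.123] [ 0.48 -0.27  2.48 -1.    0.42 -0.35] 0.3749
grey 0 -38 [0.621 0.035 0.015] [ 0.05  0.8   1.41  0.02  1.6  -
[... 1077 characters left out ...]
0 [ 0.489 -0.098  0.138] [-0.24 -0.35  2.48  0.3   0.35 -1.98] 0.0246
blue 80 42 [ 0.49  -0.098  0.139] [-0.24 -0.35  2.48  0.34  0.34 -2.01] 0.0517
blue 80 42 [ 0.49  -0.098  0.139] [-0.24 -0.35  2.48  0.34  0.34 -2.01] 0.0517
blue 90 40 [ 0.464 -0.096  0.137] [-0.25 -0.38  2.48  0.25  0.49 -1.94] 0.1422
blue 90 50 [ 0.467 -0.096  0.139] [-0.27 -0.37  2.48  0.4   0.45 -2.1 ] 0.2796
blue 90 52 [ 0.467 -0.096  0.14 ] [-0.28 -0.37  2.48  0.44  0.45 -2.14] 0.307
blue 98 40 [ 0.445 -0.094  0.132] [-0.26 -0.4   2.48  0.23  0.59 -1.93] 0.2346
blue 98 50 [ 0.447 -0.095  0.135] [-0.29 -0.39  2.48  0.36  0.56 -2.08] 0.3729
blue 98 60 [ 0.449 -0.095  0.137] [-0.33 -0.38  2.48  0.58  0.54 -2.33] 0.5095
```

```bash
cat > k2.py <<'E'
import re
s=open('kin.py').read()
s=s.replace("D*R","D*R")
open('kin.py','w').write(s)
E
python3 - <<'E'
import numpy as np
from scipy.spatial.transform import Rotation as R
from scipy.optimize import least_squares
import kin
for s4 in (1,-1):
  for s6 in (1,-1):
    def fk(q,p):
        h,r0,L1,L2,T,o=p
        rz=R.from_euler('z',q[0]);A=rz*R.from_euler('y',q[1]);B=A*R.from_euler('y',q[2])
        pos=np.array([0,0,h])+rz.apply([r0,0,0])+A.apply([0,0,L1])+B.apply([o,0,L2])
        C=B*R.from_euler('z',s4*q[3])*R.from_euler('y',q[4])
        return pos+C.apply([0,0,T]),C*R.from_euler('z',s6*q[5])
    r=least_squares(lambda p:np.concatenate([(fk(q,p)[0]-x) for q,x in kin.D]),[.16,0,.42,.4,.2,0])
    print(s4,s6,r.x.round(4),np.abs(r.fun).max())
    print(r.fun.reshape(-1,3).round(3))
E
```

```text
1 1 [ 0.2172  0.0449  0.3668  0.5314  0.1974 -0.0156] 0.10007256143968446
[[ 0.091 -0.044  0.002]
 [ 0.041 -0.091 -0.004]
 [ 0.046 -0.1    0.008]
 [ 0.051 -0.099  0.009]
 [ 0.036 -0.076 -0.007]
 [ 0.056 -0.064 -0.009]]
1 -1 [ 0.2172  0.0449  0.3668  0.5314  0.1974 -0.0156] 0.10007256143968446
[[ 0.091 -0.044  0.002]
 [ 0.041 -0.091 -0.004]
 [ 0.046 -0.1    0.008]
 [ 0.051 -0.099  0.009]
 [ 0.036 -0.076 -0.007]
 [ 0.056 -0.064 -0.009]]
-1 1 [ 0.1585  0.1829  0.0661  0.4158  0.0015 -0.1504] 0.12664251221765982
[[ 0.084 -0.061  0.014]
 [ 0.027 -0.098 -0.013]
 [ 0.078 -0.127  0.033]
 [ 0.088 -0.124  0.036]
 [-0.019 -0.046 -0.027]
 [ 0.034  0.    -0.042]]
-1 -1 [ 0.1585  0.1829  0.0661  0.4158  0.0015 -0.1504] 0.12664251221765982
[[ 0.084 -0.061  0.014]
 [ 0.027 -0.098 -0.013]
 [ 0.078 -0.127  0.033]
 [ 0.088 -0.124  0.036]
 [-0.019 -0.046 -0.027]
 [ 0.034  0.    -0.042]]
```

```bash
python3 - <<'E'
s=open('kin.py').read()
s=s.replace("h,r0,L1,L2,T,o=p","h,r0,L1,L2,T,o,ly=p").replace("rz.apply([r0,0,0])","rz.apply([r0,ly,0])").replace("[.16,0,.42,.4,.2,0])","[.16,0,.42,.4,.2,0,.1])")
s=s.replace("for n,yaw","print(_s.fun.reshape(-1,3).round(3))\n    for n,yaw")
open('kin.py','w').write(s)
E
python3 kin.py
```

```text
[0.234  0.0055 0.4528 0.5644 0.2534 0.023  0.1005] 0.002110108073933026
[ 2.59211830e-05 -1.01070224e-05  1.57078782e+00]
[[ 0.    -0.    -0.001]
 [ 0.     0.001 -0.001]
 [-0.002  0.     0.   ]
 [ 0.002  0.001  0.002]
 [-0.001  0.001 -0.002]
 [ 0.001 -0.002  0.001]]
orange 0 -38 [0.598 0.188 0.015] [ 0.15  0.78  1.4  -0.01  1.63 -1.59] 0.0
orange 30 -8 [0.579 0.185 0.072] [ 0.14  0.39  1.77 -0.    1.13 -1.6 ] 0.0
orange 60 22 [0.534 0.177 0.113] [ 0.13  0.    2.17  0.02  0.58 -1.63] 0.0
orange 80 40 [0.495 0.17  0.124] [ 0.12 -0.2   2.42  0.14  0.24 -1.75] 0.01
orange 80 42 [0.495 0.17  0.124] [ 0.11 -0.21  2.42  0.2   0.24 -1.81] 0.0425
orange 80 42 [0.495 0.17  0.124] [ 0.11 -0.21  2.42  0.2   0.24 -1.81] 0.0425
orange 90 40 [0.472 0.166 0.122] [ 0.12 -0.26  2.47  0.14  0.24 -1.75] 0.0023
orange 90 50 [0.475 0.167 0.124] [ 0.09 -0.28  2.48  0.43  0.24 -2.05] 0.16
orange 90 52 [0.475 0.167 0.125] [ 0.26 -0.22  2.48 -1.24  0.24 -0.27] 0.1954
orange 98 40 [0.455 0.163 0.118] [ 0.13 -0.29  2.48  0.03  0.3  -1.63] 0.0603
orange 98 50 [0.457 0.164 0.12 ] [ 0.18 -0.27  2.48 -0.29  0.24 -1
[... 1224 characters left out ...]
 40 [ 0.489 -0.098  0.138] [-0.56 -0.31  2.47  0.74  0.45 -2.64] 0.0
blue 80 42 [ 0.49  -0.098  0.139] [-0.56 -0.32  2.48  0.8   0.44 -2.7 ] 0.0159
blue 80 42 [ 0.49  -0.098  0.139] [-0.56 -0.32  2.48  0.8   0.44 -2.7 ] 0.0159
blue 90 40 [ 0.464 -0.096  0.137] [-0.58 -0.36  2.48  0.6   0.54 -2.52] 0.0804
blue 90 50 [ 0.467 -0.096  0.139] [-0.61 -0.35  2.48  0.74  0.56 -2.67] 0.2268
blue 90 52 [ 0.467 -0.096  0.14 ] [-0.62 -0.35  2.48  0.77  0.57 -2.71] 0.2559
blue 98 40 [ 0.445 -0.094  0.132] [-0.6  -0.38  2.48  0.52  0.62 -2.46] 0.1549
blue 98 50 [ 0.447 -0.095  0.135] [-0.63 -0.37  2.48  0.65  0.64 -2.61] 0.3014
blue 98 60 [ 0.449 -0.095  0.137] [-0.7  -0.35  2.48  0.82  0.71 -2.83] 0.4451
```

FK fits within 2 mm, so reach can be checked. Next the orange leg.

```bash
cat > leg.py <<'E'
from plan import *; from kin import ik
TH=-8
def setup(yaw,foot,d,zt=.015,phi0=-40):
    a=np.array([np.cos(np.radians(yaw)),np.sin(np.radians(yaw)),0]); 
    piv=np.r_[np.array(foot)-.005*a[:2],.0075]
    r0=ori(yaw,phi0); G0=np.r_[np.array(foot)+d*.99*a[:2],zt-.0187*r0[2,2]]
    rel=np.array([(G0-piv)@a,(G0-piv)[2]])
    def arc(th,phi=None):
        t=np.radians(th); phi=phi0+th if phi is None else phi
        g=np.array([rel[0]*np.cos(t)-rel[1]*np.sin(t),rel[0]*np.sin(t)+rel[1]*np.cos(t)])
        r=ori(yaw,phi); return piv+a*g[0]+np.array([0,0,g[1]])+r[:,2]*.0187, r
    def back(b,th=0,phi=None,up=0):
        p,r=arc(th,phi); return p-r[:,2]*b+np.array([0,0,up]),r
    return arc,back
def check(w):
    for x in w:
        q,e=ik(x[0],x[1]); 
        if e>.005: print("unreach",x[0].round(3),q.round(2),round(e,3))
E
python3 - <<'E'
from leg import *
arc,back=setup(9.8,(.487,.169),.125)
w=[back(.15,up=.05),back(.0)]; check(w); rows(w); print(w[1][0])
check([arc(t) for t in range(0,81,10)]+[arc(t,36) for t in (80,85,90,95)])
E
```

```text
13 x [1.82, -1.29, -0.73, -0.29, 4.6, 7.76]
4 x [-2.38, -0.4, -4.11, 0.01, 0.01, 0.01]
[0.5970995  0.18801749 0.015     ]
unreach [0.495 0.17  0.124] [ 0.12 -0.2   2.42  0.14  0.24 -1.75] 0.01
```

>>> play_rows(
  rows=[
    [0.5, -1.9, 0.5, -0.3, 4.6, 7.76],
    [0.5, -1.9, 0.5, -0.3, 4.6, 7.76],
    [1.6, -1.9, 0.3, -0.3, 4.6, 7.76],
    [2, -1.4, 0.3, -0.3, 4.6, 7.76],
    [2, -1.3, 0.3, -0.3, 4.6, 7.76],
    [2, -1.2, 0, -0.3, 4.6, 7.76],
    [2.2, -1.2, 0, -0.3, 4.6, 7.76],
    [2.2, -1.2, -1.6, -0.3, 4.6, 7.76],
    [2.2, -1.2, -1.6, -0.3, 4.6, 7.76],
    [2.2, -1.2, -1.6, -0.3, 4.6, 7.76],
    [2.2, -1.2, -1.6, -0.3, 4.6, 7.76],
    [2, -0.7, -2.5, -0.3, 4.6, 7.76],
  ],
)

```text
clock: 7.75
tool_pos: [0.6681, 0.2161, 0.1959]
eef_rot: [-0.051, -2.577, 0.005]
contact_force: [-0.6, 0.2, 0.7]
finger_gap: 0.999
```

```bash
python3 - <<'E'
from leg import *
st()
arc,back=setup(9.8,(.487,.169),.125)
w=[back(.12),back(.0)]; check(w); rows(w)
E
```

```text
t 7.75 tcp [0.6681 0.2161 0.1959] z [-0.534  0.007 -0.845] y [ 0.036  0.999 -0.014] F [-0.6  0.2  0.7] gap 0.999 q [ 0.14  0.68  1.17  0.08  1.85 -1.39]
2 x [0.25, -0.75, -4.45, 0.15, 3.88, 5.89]
3 x [-2.53, -0.44, -3.06, -0.0, 0.0, -0.0]
```

>>> play_rows(
  rows=[
    [0.25, -0.75, -4.45, 0.15, 3.9, 5.9],
    [0.25, -0.75, -4.45, 0.15, 3.9, 5.9],
    [0, 0, 0, 0, 0, 0],
  ],
)

```text
clock: 8.12
tool_pos: [0.6678, 0.2018, 0.0986]
eef_rot: [0.204, -2.423, 0.075]
contact_force: [-0.6, -0.5, -0.8]
finger_gap: 0.999
```

```bash
python3 - <<'E'
from leg import *
st(); c=cam("wrist"); save(c,"w5")
arc,back=setup(9.8,(.487,.169),.125)
w=[back(.0)]; rows(w)
P=cloud(c); hsv=cv2.cvtColor(c["frame"],cv2.COLOR_RGB2HSV)
m=(hsv[...,0]<20)&(hsv[...,1]>150)&(c["depth"]>0)&(P[...,2]<.07)&(P[...,0]>.45)&(P[...,0]<.7)&(P[...,1]>.1)&(P[...,1]<.25)&(P[...,2]>.025)
q=P[m]; print(len(q)); top=q
for s in np.arange(.5,.65,.02):
    k=abs(q[:,0]-s)<.008
    if k.sum()>20: print(s.round(2),np.percentile(q[k,1],[3,97]).round(4),np.median(q[k,2]).round(4))
print(q[:,0].max())
E
```

```text
t 8.12 tcp [0.6678 0.2018 0.0986] z [-0.644 -0.109 -0.757] y [-0.167  0.986  0.001] F [-0.6 -0.5 -0.8] gap 0.999 q [ 0.15  0.86  1.12 -0.01  1.88 -1.59]
3 x [-2.42, -0.47, -2.97, 0.01, -0.11, 0.07]
4631
0.5 [0.1547 0.1945] 0.0567
0.52 [0.1564 0.1924] 0.0495
0.54 [0.168  0.1918] 0.0464
0.56 [0.1716 0.1955] 0.0432
0.58 [0.1753 0.1994] 0.0401
0.6 [0.1792 0.2033] 0.0369
0.62 [0.1834 0.2073] 0.0338
0.64 [0.1865 0.209 ] 0.031
0.6394275925689813
```

View pics/w5.png

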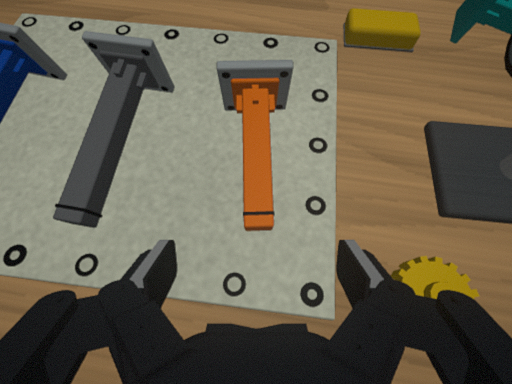

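Wrist view: the orange leg runs from plate (255,85) to tip (258,222). Refined yaw is 10.9°, foot (.493,.171). Go in and grip.

```bash
python3 - <<'E'
from leg import *
arc,back=setup(10.9,(.493,.171),.123,zt=.016)
rows([back(.0)])
E
```

```text
3 x [-2.3, -0.35, -2.93, 0.01, -0.11, 0.44]
```

>>> play_rows(
  rows=[
    [-2.3, -0.35, -2.9, 0, -0.1, 0.45],
    [-2.3, -0.35, -2.9, 0, -0.1, 0.45],
    [-2.3, -0.35, -2.5, 0, -0.1, 0.45],
    [0, 0, 0, 0, 0, 0],
  ],
)

```text
clock: 8.68
tool_pos: [0.6018, 0.1924, 0.0281]
eef_rot: [0.235, -2.443, 0.085]
contact_force: [0.6, 0.1, 0.1]
finger_gap: 0.998
```

```bash
python3 - <<'E'
from leg import *
st();arc,back=setup(10.9,(.493,.171),.123,zt=.016)
rows([back(.0)])
E
```

```text
t 8.68 tcp [0.6018 0.1924 0.0281] z [-0.624 -0.121 -0.772] y [-0.191  0.982 -0.   ] F [0.6 0.1 0.1] gap 0.998 q [ 0.16  0.79  1.36 -0.02  1.68 -1.6 ]
1 x [-0.1, -0.06, -1.21, -0.08, 0.49, -0.09]
```

>>> play_rows(
  rows=[
    [-0.1, -0.05, -0.6, 0, 0.3, 0],
    [0, 0, 0, 0, 0, 0],
  ],
)

```text
clock: 8.93
tool_pos: [0.6039, 0.1919, 0.0226]
eef_rot: [0.236, -2.442, 0.084]
contact_force: [-0.4, -0.2, -0.0]
finger_gap: 1.003
```

```bash
python3 - <<'E'
from leg import *
st();arc,back=setup(10.9,(.493,.171),.123,zt=.016)
rows([back(.0)])
E
```

```text
t 8.93 tcp [0.6039 0.1919 0.0226] z [-0.625 -0.121 -0.771] y [-0.191  0.982  0.001] F [-0.4 -0.2 -0. ] gap 1.003 q [ 0.16  0.8   1.35 -0.02  1.68 -1.6 ]
1 x [-0.32, -0.02, -0.66, -0.13, 0.45, -0.11]
```

>>> play_rows(
  rows=[
    [-0.2, 0, -0.5, 0, 0, 0],
    [0, 0, 0, 0, 0, 0],
  ],
)

```text
clock: 9.18
tool_pos: [0.5999, 0.1919, 0.0156]
eef_rot: [0.236, -2.438, 0.084]
contact_force: [-0.3, -0.2, -0.1]
finger_gap: 0.998
```

>>> play_rows(
  rows=[
    [0, 0, 0, 0, 0, 0],
    [0, 0, 0, 0, 0, 0],
    [0, 0, 0, 0, 0, 0],
    [0, 0, 0, 0, 0, 0],
    [0, 0, 0, 0, 0, 0],
    [0, 0, 0, 0, 0, 0],
    [0, 0, 0, 0, 0, 0],
    [0, 0, 0, 0, 0, 0],
  ],
  gripper=0.0,
  force=25,
)

```text
clock: 10.18
tool_pos: [0.6001, 0.1918, 0.0161]
eef_rot: [0.237, -2.438, 0.084]
contact_force: [0.2, -0.5, 0.9]
finger_gap: 0.298
```

```bash
python3 - <<'E'
from leg import *
st();arc,back=setup(10.9,(.493,.171),.123,zt=.018)
w=[arc(t) for t in range(8,73,8)]; check(w); rows(w)
E
```

```text
t 10.18 tcp [0.6001 0.1918 0.0161] z [-0.628 -0.122 -0.769] y [-0.192  0.981  0.001] F [ 0.2 -0.5  0.9] gap 0.298 q [ 0.16  0.81  1.36 -0.02  1.67 -1.6 ]
1 x [-0.19, -0.05, 1.78, 1.43, -7.62, -0.17]
1 x [-0.47, -0.09, 1.54, 1.51, -7.85, 0.0]
1 x [-0.67, -0.13, 1.45, 1.52, -7.86, 0.0]
1 x [-0.86, -0.17, 1.34, 1.51, -7.86, 0.0]
1 x [-1.04, -0.2, 1.21, 1.51, -7.85, 0.0]
1 x [-1.2, -0.23, 1.05, 1.51, -7.86, 0.0]
1 x [-1.33, -0.25, 0.87, 1.52, -7.85, 0.0]
1 x [-1.43, -0.28, 0.68, 1.51, -7.86, 0.0]
1 x [-1.51, -0.29, 0.46, 1.51, -7.85, 0.0]
```

>>> play_rows(
  rows=[
    [-0.1, -0.02, 0.8, 0.75, -3.9, 0],
    [-0.15, -0.03, 0.8, 0.75, -3.9, 0],
    [-0.22, -0.04, 0.78, 0.75, -3.9, 0],
    [-0.26, -0.05, 0.76, 0.75, -3.9, 0],
    [-0.32, -0.06, 0.73, 0.75, -3.9, 0],
    [-0.35, -0.07, 0.72, 0.75, -3.9, 0],
    [-0.41, -0.08, 0.68, 0.75, -3.9, 0],
    [-0.45, -0.09, 0.66, 0.75, -3.9, 0],
    [0, 0, 0, 0, 0, 0],
  ],
)

```text
clock: 11.3
tool_pos: [0.5769, 0.1876, 0.0754]
eef_rot: [0.289, -2.99, 0.021]
contact_force: [0.8, 0.2, -2.2]
finger_gap: 0.299
```

```bash
python3 - <<'E'
from leg import *
st();arc,back=setup(10.9,(.493,.171),.123,zt=.018)
w=[arc(t) for t in range(40,73,8)]+[arc(t,34) for t in (80,86,92)]; check(w); rows(w)
c=cam("scene"); save(c,"s3",(180,100,420,260),3)
E
```

```text
t 11.3 tcp [0.5769 0.1876 0.0754] z [-0.135 -0.027 -0.99 ] y [-0.192  0.981 -0.   ] F [ 0.8  0.2 -2.2] gap 0.299 q [ 0.15  0.38  1.77 -0.01  1.13 -1.61]
1 x [-0.91, -0.22, 1.39, 1.53, -7.78, -0.15]
1 x [-1.2, -0.23, 1.05, 1.52, -7.85, 0.0]
1 x [-1.33, -0.25, 0.87, 1.51, -7.86, 0.0]
1 x [-1.43, -0.28, 0.67, 1.51, -7.86, 0.0]
1 x [-1.51, -0.29, 0.47, 1.51, -7.85, 0.0]
1 x [-1.71, -0.33, 0.12, 0.38, -1.96, 0.0]
1 x [-1.33, -0.26, -0.09, 0.0, -0.0, 0.0]
1 x [-1.31, -0.25, -0.24, 0.0, -0.0, 0.0]
```

View pics/s3.png

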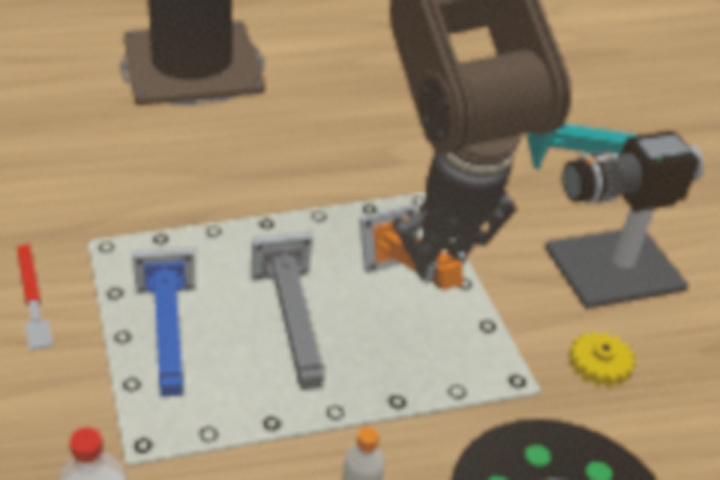

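Leg (orange, crop (425,260)) is tilting up about its plate edge as planned. Continue.

>>> play_rows(
  rows=[
    [-0.45, -0.1, 0.65, 0.75, -3.9, 0],
    [-0.5, -0.1, 0.6, 0.75, -3.9, 0],
    [-0.6, -0.11, 0.54, 0.75, -3.9, 0],
    [-0.6, -0.12, 0.5, 0.75, -3.9, 0],
    [-0.65, -0.12, 0.45, 0.75, -3.9, 0],
    [-0.68, -0.13, 0.42, 0.75, -3.9, 0],
    [-0.7, -0.14, 0.35, 0.75, -3.9, 0],
    [-0.73, -0.14, 0.32, 0.75, -3.9, 0],
    [-0.75, -0.14, 0.25, 0.75, -3.9, 0],
    [-0.76, -0.15, 0.22, 0.75, -3.9, 0],
    [0, 0, 0, 0, 0, 0],
  ],
)

```text
clock: 12.72
tool_pos: [0.5137, 0.1752, 0.1196]
eef_rot: [-0.248, 2.576, 0.068]
contact_force: [-0.6, 0.1, 3.4]
finger_gap: 0.296
```

```bash
python3 - <<'E'
from leg import *
st();arc,back=setup(10.9,(.493,.171),.123,zt=.018)
w=[arc(t,35) for t in (80,86,92)]; check(w); rows(w)
c=cam("wrist"); save(c,"w6")
c=cam("scene"); save(c,"s4",(280,100,400,220),5)
E
```

```text
t 12.72 tcp [0.5137 0.1752 0.1196] z [ 0.518  0.099 -0.85 ] y [-0.19   0.982 -0.002] F [-0.6  0.1  3.4] gap 0.296 q [ 0.13 -0.12  2.31  0.08  0.4  -1.7 ]
1 x [-1.75, -0.36, 0.18, 0.71, -3.11, -0.08]
1 x [-1.32, -0.25, -0.1, 0.0, 0.0, 0.0]
1 x [-1.31, -0.26, -0.24, 0.0, 0.0, 0.0]
```

View pics/s4.png

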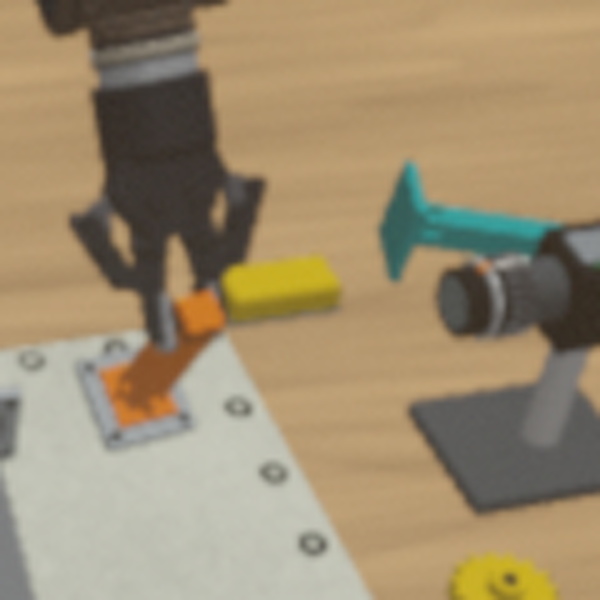

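View pics/w6.png

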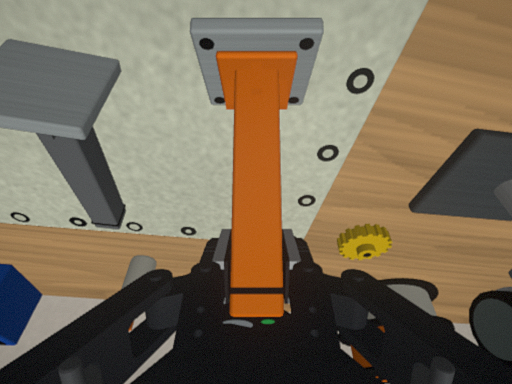

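Leg held at about 63°, still in line with the jaws. I continue the arc with a light grip.

>>> play_rows(
  rows=[
    [-0.6, -0.12, 0.08, 0.25, -1.2, 0],
    [-0.6, -0.12, 0.06, 0.25, -1.2, 0],
    [-0.6, -0.12, 0.04, 0.2, -0.7, 0],
    [-0.65, -0.13, -0.05, 0, 0, 0],
    [-0.65, -0.13, -0.05, 0, 0, 0],
    [-0.65, -0.13, -0.12, 0, 0, 0],
    [-0.65, -0.13, -0.12, 0, 0, 0],
    [0, 0, 0, 0, 0, 0],
  ],
  force=20,
)

```text
clock: 13.82
tool_pos: [0.4693, 0.1662, 0.1175]
eef_rot: [-0.243, 2.52, 0.075]
contact_force: [-1.1, 0.1, 8.2]
finger_gap: 0.297
```

```bash
python3 - <<'E'
from leg import *
st()
c=cam("wrist"); save(c,"w7")
c=cam("scene"); save(c,"s5",(280,100,400,220),5)
E
```

```text
t 13.82 tcp [0.4693 0.1662 0.1175] z [ 0.564  0.109 -0.819] y [-0.191  0.982 -0.001] F [-1.1  0.1  8.2] gap 0.297 q [ 0.11 -0.26  2.44  0.13  0.35 -1.76]
```

View pics/s5.png

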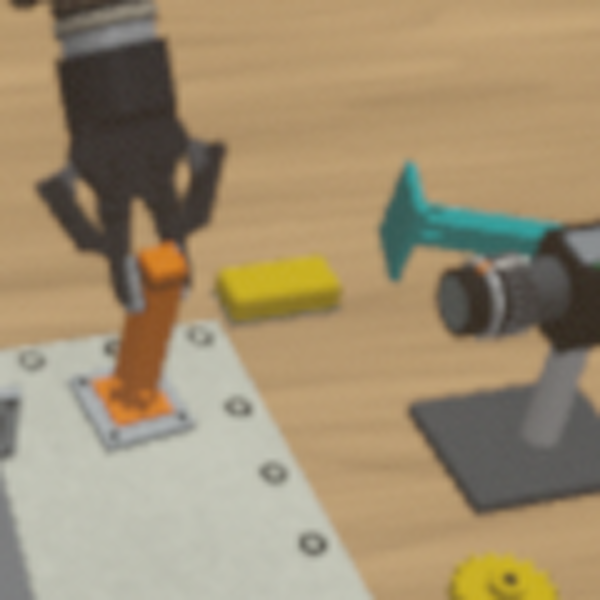

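View pics/w7.png

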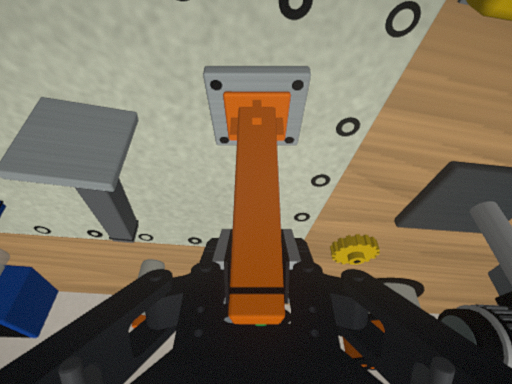

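Orange leg is nearly upright on its plate at (140,340). Release and back off; I'll leave tool clearance along the fingers.

>>> play_rows(
  rows=[
    [0, 0, 0, 0, 0, 0],
    [0, 0, 0, 0, 0, 0],
    [0, 0, 0, 0, 0, 0],
    [0, 0, 0, 0, 0, 0],
    [-0.5, -0.1, 0.8, 0, 0, 0],
    [-0.5, -0.1, 0.8, 0, 0, 0],
    [-0.8, -0.15, 1.5, 0, 0, 0],
    [-0.5, -0.1, 3, 0, 2, 0],
    [0, 0, 4, 0, 4, 0],
    [0, 0, 5, 0, 6, 0],
    [0, 0, 0, 0, 0, 0],
  ],
  gripper=1.0,
)

```text
clock: 15.3
tool_pos: [0.4496, 0.1618, 0.2758]
eef_rot: [-0.245, 2.717, 0.105]
contact_force: [0.3, 0.7, -0.8]
finger_gap: 1.0
```

```bash
python3 - <<'E'
from leg import *
st()
c=cam("wrist"); save(c,"w8")
c=cam("scene"); save(c,"s6",(180,100,420,260),3)
P=cloud(c)
E
```

```text
t 15.3 tcp [0.4496 0.1618 0.2758] z [ 0.391  0.109 -0.914] y [-0.187  0.982  0.037] F [ 0.3  0.7 -0.8] gap 1.0 q [ 0.09 -0.45  2.23  0.09  0.96 -1.69]
```

View pics/s6.png

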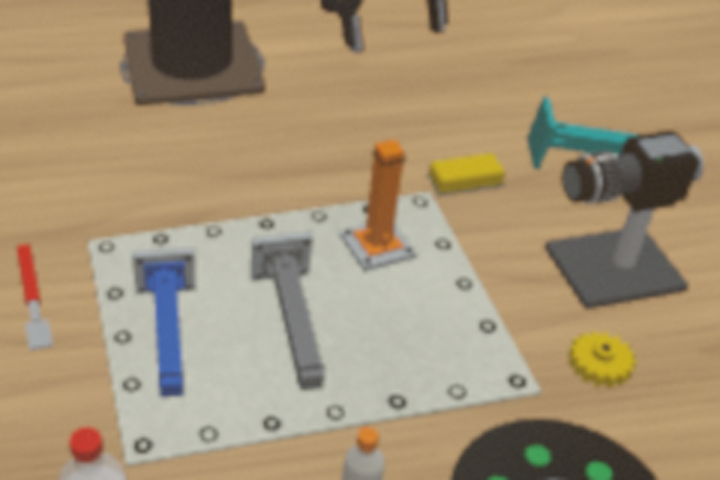

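View pics/w8.png

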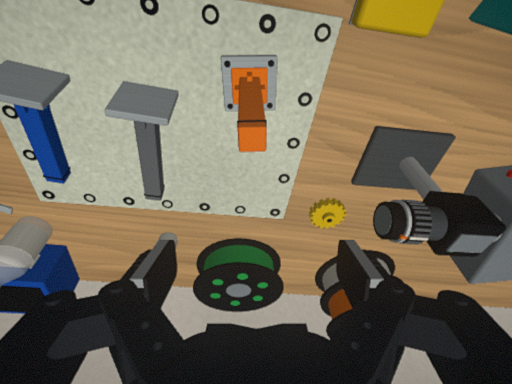

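Orange stands upright at (385,210) in the crop. Next the grey leg.

```bash
python3 - <<'E'
from leg import *
arc,back=setup(.7,(.483,.033),.153)
w=[back(.12,up=.06),back(.12)]; check(w); rows(w)
E
```

```text
7 x [3.62, -1.8, -1.46, -1.18, 8.97, -1.12]
2 x [-0.01, 0.0, -2.99, -0.0, 0.0, 0.02]
```

>>> play_rows(
  rows=[
    [3.6, -1.8, 0.5, -1.2, 9, -1.1],
    [3.6, -1.8, 0.5, -1.2, 9, -1.1],
    [3.6, -1.8, 0, -1.2, 9, -1.1],
    [3.6, -1.8, -2.5, -1.2, 9, -1.1],
    [3.6, -1.8, -2.8, -1.2, 9, -1.1],
    [3.6, -1.8, -2.8, -1.2, 9, -1.1],
    [3.6, -1.8, -2.8, -1.2, 9, -1.1],
    [0, 0, -3, 0, 0, 0],
    [0, 0, -3, 0, 0, 0],
    [0, 0, 0, 0, 0, 0],
    [0, 0, 0, 0, 0, 0],
  ],
)

```text
clock: 16.77
tool_pos: [0.698, 0.0358, 0.1096]
eef_rot: [0.017, -2.437, 0.007]
contact_force: [-0.8, 0.1, 1.4]
finger_gap: 0.999
```

```bash
cat >> leg.py <<'E'
def wleg(c,m,xr,zmin=.025):
    P=cloud(c); m=m&(c["depth"]>0)&(P[...,2]>zmin)&(P[...,2]<.075)&(P[...,0]>.4)&(P[...,0]<.75)
    q=P[m]; cs=[]
    for s in np.arange(*xr,.02):
        k=abs(q[:,0]-s)<.008
        if k.sum()>20:
            pc=np.percentile(q[k,1],[3,97]); cs.append((s,pc.mean())); print(s.round(3),pc.round(4),(pc[1]-pc[0]).round(3),np.median(q[k,2]).round(4))
    f=np.polyfit(*np.array(cs).T,1); print("yaw",np.degrees(np.arctan(f[0])).round(2),"xmax",np.percentile(q[:,0],99.8).round(4),"y@xmax",np.polyval(f,q[:,0].max()).round(4))
    return f,np.percentile(q[:,0],99.8)
E
python3 - <<'E'
from leg import *
st(); c=cam("wrist"); save(c,"w9")
P=cloud(c); hsv=cv2.cvtColor(c["frame"],cv2.COLOR_RGB2HSV)
m=(hsv[...,2]<135)&(hsv[...,1]<80)&(abs(P[...,1]-.035)<.03)
wleg(c,m,(.54,.66))
E
```

```text
t 16.77 tcp [0.698  0.0358 0.1096] z [-0.647 -0.01  -0.762] y [-0.014  1.    -0.   ] F [-0.8  0.1  1.4] gap 0.999 q [-0.07  0.85  1.11 -0.06  1.89 -1.66]
0.54 [0.0242 0.0487] 0.024 0.0464
0.56 [0.0239 0.0487] 0.025 0.0439
0.58 [0.0234 0.0487] 0.025 0.0413
0.6 [0.0237 0.0487] 0.025 0.0386
0.62 [0.0235 0.0477] 0.024 0.0362
0.64 [0.0232 0.0477] 0.024 0.0335
yaw -0.57 xmax 0.6601 y@xmax 0.0353
```

View pics/w9.png

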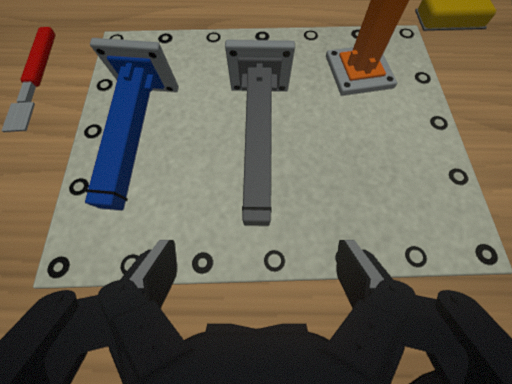

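Grey leg from plate (260,60) to tip (256,215). Yaw -0.6°, foot (.483,.037).

```bash
python3 - <<'E'
from leg import *
arc,back=setup(-.6,(.483,.037),.153,zt=.016)
rows([back(.0)])
E
```

```text
3 x [-2.54, -0.01, -3.16, 0.01, -0.07, -0.47]
```

>>> play_rows(
  rows=[
    [-2.5, 0, -3.1, 0, 0, -0.5],
    [-2.5, 0, -3.1, 0, 0, -0.5],
    [-2.5, 0, -3.1, 0, 0, -0.5],
    [0, 0, 0, 0, 0, 0],
    [0, 0, 0, 0, 0, 0],
  ],
)

```text
clock: 17.45
tool_pos: [0.6255, 0.0355, 0.0185]
eef_rot: [-0.015, -2.442, -0.004]
contact_force: [0.7, -0.2, 0.5]
finger_gap: 0.995
```

```bash
python3 - <<'E'
from leg import *
st();arc,back=setup(-.6,(.483,.037),.153,zt=.016)
rows([back(.0)])
E
```

```text
t 17.45 tcp [0.6255 0.0355 0.0185] z [-0.644  0.007 -0.765] y [ 0.012  1.    -0.001] F [ 0.7 -0.2  0.5] gap 0.995 q [-0.09  0.8   1.37 -0.05  1.67 -1.63]
1 x [-0.31, 0.0, -0.25, 0.04, -0.07, 0.09]
```

>>> play_rows(
  rows=[
    [-0.3, 0, -0.2, 0, 0, 0],
    [0, 0, 0, 0, 0, 0],
  ],
)

```text
clock: 17.7
tool_pos: [0.6214, 0.0356, 0.0148]
eef_rot: [-0.015, -2.44, -0.005]
contact_force: [-0.3, 0.6, -0.5]
finger_gap: 1.001
```

>>> play_rows(
  rows=[
    [0, 0, 0, 0, 0, 0],
    [0, 0, 0, 0, 0, 0],
    [0, 0, 0, 0, 0, 0],
    [0, 0, 0, 0, 0, 0],
    [0, 0, 0, 0, 0, 0],
    [0, 0, 0, 0, 0, 0],
    [0, 0, 0, 0, 0, 0],
    [0, 0, 0, 0, 0, 0],
  ],
  gripper=0.0,
  force=25,
)

```text
clock: 18.7
tool_pos: [0.6202, 0.0355, 0.0136]
eef_rot: [-0.015, -2.437, -0.004]
contact_force: [0.6, -1.4, -0.5]
finger_gap: 0.295
```

```bash
python3 - <<'E'
from leg import *
st();arc,back=setup(-.6,(.483,.037),.153,zt=.018)
w=[arc(t) for t in range(8,73,8)]+[arc(t,34) for t in (78,84,90,94)]; check(w); rows(w)
E
```

```text
t 18.7 tcp [0.6202 0.0355 0.0136] z [-0.648  0.007 -0.762] y [ 0.012  1.    -0.001] F [ 0.6 -1.4 -0.5] gap 0.295 q [-0.09  0.8   1.38 -0.05  1.66 -1.63]
unreach [0.453 0.037 0.146] [-0.19 -0.42  2.48  0.17  0.54 -1.87] 0.045
1 x [-0.07, 0.01, 2.44, -0.05, -8.36, 0.09]
1 x [-0.56, 0.01, 1.94, -0.09, -8.0, -0.0]
1 x [-0.83, 0.0, 1.84, -0.08, -8.0, -0.0]
1 x [-1.07, 0.02, 1.71, -0.08, -8.0, -0.0]
1 x [-1.3, 0.01, 1.54, -0.09, -8.0, -0.0]
1 x [-1.51, 0.02, 1.35, -0.08, -8.0, -0.0]
1 x [-1.68, 0.01, 1.13, -0.08, -8.0, -0.0]
1 x [-1.82, 0.02, 0.88, -0.09, -8.0, -0.0]
1 x [-1.92, 0.02, 0.62, -0.08, -8.0, -0.0]
1 x [-1.59, 0.02, 0.21, -0.02, -2.0, -0.0]
1 x [-1.66, 0.02, -0.0, -0.0, 0.0, -0.0]
1 x [-1.65, 0.01, -0.18, -0.0, 0.0, -0.0]
1 x [-1.09, 0.01, -0.21, -0.0, 0.0, -0.0]
```

>>> play_rows(
  rows=[
    [-0.1, 0, 1.05, 0, -4, 0],
    [-0.2, 0, 1.0, 0, -4, 0],
    [-0.26, 0, 0.98, 0, -4, 0],
    [-0.3, 0, 0.96, 0, -4, 0],
    [-0.38, 0, 0.94, 0, -4, 0],
    [-0.45, 0, 0.9, 0, -4, 0],
    [-0.5, 0, 0.87, -0.1, -4, 0],
    [-0.57, 0, 0.84, -0.1, -4, 0],
    [0, 0, 0, 0, 0, 0],
  ],
)

```text
clock: 19.82
tool_pos: [0.5925, 0.036, 0.0896]
eef_rot: [-0.017, -2.998, -0.006]
contact_force: [1.5, -0.3, -0.8]
finger_gap: 0.297
```

```bash
python3 - <<'E'
from leg import *
st();arc,back=setup(-.6,(.483,.037),.153,zt=.016)
w=[arc(t) for t in range(36,73,4)]; check(w); rows(w)
E
```

```text
t 19.82 tcp [0.5925 0.036  0.0896] z [-0.143  0.005 -0.99 ] y [0.011 1.    0.003] F [ 1.5 -0.3 -0.8] gap 0.297 q [-0.11  0.34  1.79 -0.01  1.15 -1.66]
1 x [-0.26, -0.02, 0.96, -0.23, -4.24, 0.04]
1 x [-0.67, 0.01, 0.76, -0.04, -4.0, 0.0]
1 x [-0.72, 0.01, 0.71, -0.05, -4.0, 0.0]
1 x [-0.76, 0.01, 0.66, -0.04, -4.0, 0.0]
1 x [-0.82, 0.01, 0.6, -0.04, -4.0, 0.0]
1 x [-0.85, 0.0, 0.55, -0.04, -4.0, 0.0]
1 x [-0.88, 0.01, 0.48, -0.04, -4.0, 0.0]
1 x [-0.92, 0.01, 0.42, -0.05, -4.0, 0.0]
1 x [-0.95, 0.01, 0.36, -0.04, -3.99, 0.0]
1 x [-0.96, 0.01, 0.29, -0.04, -4.0, 0.0]
```

>>> play_rows(
  rows=[
    [-0.4, 0, 0.9, -0.1, -4.1, 0],
    [-0.67, 0, 0.76, 0, -4, 0],
    [-0.72, 0, 0.71, 0, -4, 0],
    [-0.76, 0, 0.66, 0, -4, 0],
    [-0.82, 0, 0.6, 0, -4, 0],
    [-0.85, 0, 0.55, 0, -4, 0],
    [-0.88, 0, 0.48, 0, -4, 0],
    [-0.92, 0, 0.42, 0, -4, 0],
    [-0.95, 0, 0.36, 0, -4, 0],
    [-0.96, 0, 0.29, 0, -4, 0],
    [0, 0, 0, 0, 0, 0],
  ],
  force=20,
)

```text
clock: 21.2
tool_pos: [0.5126, 0.0359, 0.1459]
eef_rot: [0.014, 2.59, 0.009]
contact_force: [-0.1, 0.2, -3.5]
finger_gap: 0.297
```

```bash
python3 - <<'E'
from leg import *
st();arc,back=setup(-.6,(.483,.037),.153,zt=.016)
w=[arc(t,32) for t in (76,80,84,88,92)]; check(w); rows(w)
c=cam("scene"); save(c,"s7",(230,80,350,220),4)
E
```

```text
t 21.2 tcp [0.5126 0.0359 0.1459] z [ 0.524  0.003 -0.852] y [0.008 1.    0.009] F [-0.1  0.2 -3.5] gap 0.297 q [-0.17 -0.25  2.36  0.2   0.5  -1.88]
1 x [-0.9, 0.09, 0.31, -0.51, -0.38, -0.13]
1 x [-1.1, 0.01, 0.07, -0.0, 0.0, -0.0]
1 x [-1.1, 0.01, -0.0, -0.0, 0.0, -0.0]
1 x [-1.1, 0.01, -0.08, -0.0, 0.0, -0.0]
1 x [-1.09, 0.01, -0.16, -0.0, 0.0, -0.0]
```

View pics/s7.png

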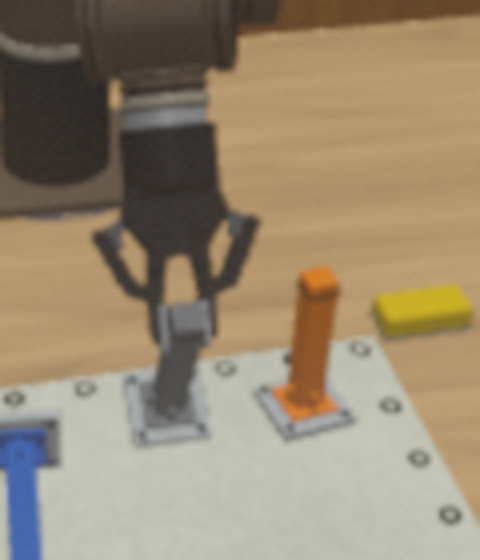

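>>> play_rows(
  rows=[
    [-0.55, 0, 0.05, 0, 0, 0],
    [-0.55, 0, 0.05, 0, 0, 0],
    [-0.55, 0, 0, 0, 0, 0],
    [-0.55, 0, 0, 0, 0, 0],
    [-0.55, 0, -0.04, 0, 0, 0],
    [-0.55, 0, -0.04, 0, 0, 0],
    [-0.55, 0, -0.08, 0, 0, 0],
    [-0.55, 0, -0.08, 0, 0, 0],
    [-0.4, 0, -0.08, 0, 0, 0],
    [0, 0, 0, 0, 0, 0],
  ],
)

```text
clock: 22.5
tool_pos: [0.4671, 0.0353, 0.1467]
eef_rot: [0.013, 2.581, 0.006]
contact_force: [1.6, 0.5, 3.4]
finger_gap: 0.299
```

```bash
python3 - <<'E'
from leg import *
st()
c=cam("scene"); save(c,"s8",(230,80,350,220),4)
E
```

```text
t 22.5 tcp [0.4671 0.0353 0.1467] z [ 0.531  0.001 -0.847] y [0.008 1.    0.007] F [1.6 0.5 3.4] gap 0.299 q [-0.2  -0.4   2.47  0.21  0.53 -1.91]
```

View pics/s8.png

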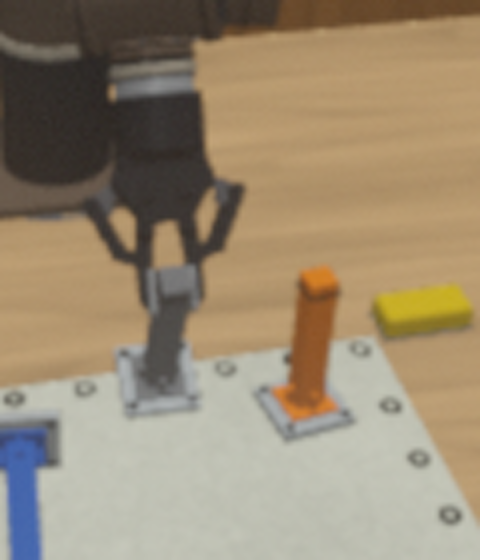

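Grey leg leans about 75° and its plate slid slightly toward the robot. It is well past the balance point, so I release and let it rock onto its plate.

>>> play_rows(
  rows=[
    [0, 0, 0, 0, 0, 0],
    [0, 0, 0, 0, 0, 0],
    [0, 0, 0, 0, 0, 0],
    [0, 0, 0, 0, 0, 0],
    [-0.4, 0, 1.2, 0, 0, 0],
    [-0.4, 0, 1.2, 0, 0, 0],
    [-0.4, 0, 2, 0, 1, 0],
    [-0.2, 0, 3, 0, 3, 0],
    [0, 0, 4, 0, 5, 0],
    [0, 0, 4, 0, 5, 0],
    [0, 0, 0, 0, 0, 0],
  ],
  gripper=1.0,
)

```text
clock: 23.92
tool_pos: [0.4538, 0.0352, 0.3049]
eef_rot: [0.014, 2.822, 0.003]
contact_force: [0.1, -0.5, -1.0]
finger_gap: 1.002
```

```bash
python3 - <<'E'
from leg import *
st()
c=cam("scene"); save(c,"s9",(180,80,420,260),3)
E
```

```text
t 23.93 tcp [0.4538 0.0352 0.3049] z [ 0.315  0.001 -0.949] y [0.009 1.    0.004] F [ 0.1 -0.5 -1. ] gap 1.002 q [-0.18 -0.47  2.17  0.06  1.13 -1.76]
```

View pics/s9.png

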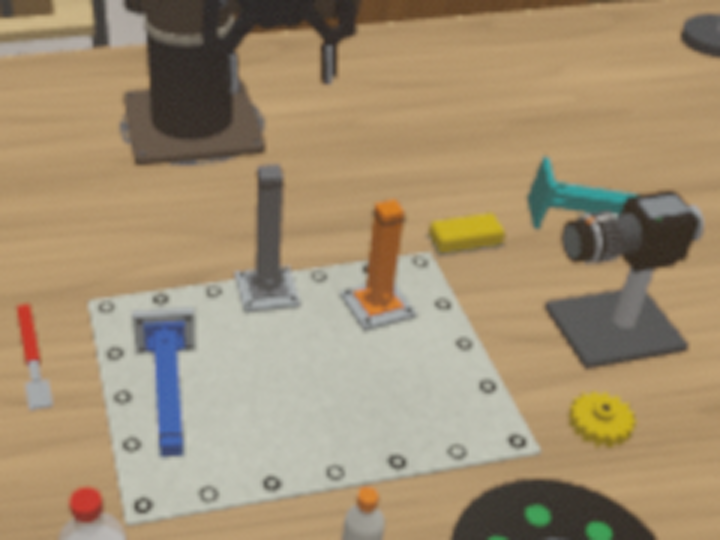

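Grey stands, plate at (268,288). Next the blue leg.

```bash
python3 - <<'E'
from leg import *
arc,back=setup(-4.5,(.485,-.097),.138)
w=[back(.12,up=.06),back(.12)]; check(w); rows(w)
w=[arc(t) for t in range(0,73,8)]+[arc(t,f) for t in (78,84,90) for f in (25,30,34)]; check(w)
E
```

```text
7 x [3.34, -2.12, -1.92, 0.33, 8.29, -0.5]
2 x [0.0, 0.0, -3.01, 0.0, -0.01, 0.0]
```

>>> play_rows(
  rows=[
    [3.3, -2.1, 0.5, 0.3, 8.3, -0.5],
    [3.3, -2.1, 0, 0.3, 8.3, -0.5],
    [3.3, -2.1, -2, 0.3, 8.3, -0.5],
    [3.4, -2.1, -3, 0.3, 8.3, -0.5],
    [3.4, -2.1, -3, 0.3, 8.3, -0.5],
    [3.4, -2.1, -3, 0.4, 8.3, -0.5],
    [3.4, -2.1, -3, 0.4, 8.3, -0.5],
    [0, 0, -3, 0, 0, 0],
    [0, 0, -3, 0, 0, 0],
    [0, 0, 0, 0, 0, 0],
    [0, 0, 0, 0, 0, 0],
  ],
)

```text
clock: 25.35
tool_pos: [0.6863, -0.1113, 0.1045]
eef_rot: [-0.095, -2.436, -0.036]
contact_force: [-0.1, -0.1, 1.1]
finger_gap: 0.999
```

```bash
python3 - <<'E'
from leg import *
st(); c=cam("wrist"); save(c,"w10")
P=cloud(c); hsv=cv2.cvtColor(c["frame"],cv2.COLOR_RGB2HSV)
m=(hsv[...,0]>100)&(hsv[...,0]<130)&(hsv[...,1]>130)&(abs(P[...,1]+.1)<.04)
f,xm=wleg(c,m,(.54,.65))
fx=xm-.1634*np.cos(np.arctan(f[0]));print("foot",fx,np.polyval(f,fx))
E
```

```text
t 25.35 tcp [ 0.6863 -0.1113  0.1045] z [-0.646  0.051 -0.762] y [0.078 0.997 0.001] F [-0.1 -0.1  1.1] gap 0.999 q [-0.26  0.84  1.13 -0.12  1.87 -1.75]
0.54 [-0.1145 -0.0914] 0.023 0.0459
0.56 [-0.1158 -0.0931] 0.023 0.0431
0.58 [-0.118  -0.0949] 0.023 0.0403
0.6 [-0.1192 -0.0959] 0.023 0.0374
0.62 [-0.1208 -0.0975] 0.023 0.0345
0.64 [-0.1222 -0.0993] 0.023 0.0317
yaw -4.42 xmax 0.6459 y@xmax -0.1112
foot 0.4829705115534838 -0.09861278760110131
```

View pics/w10.png

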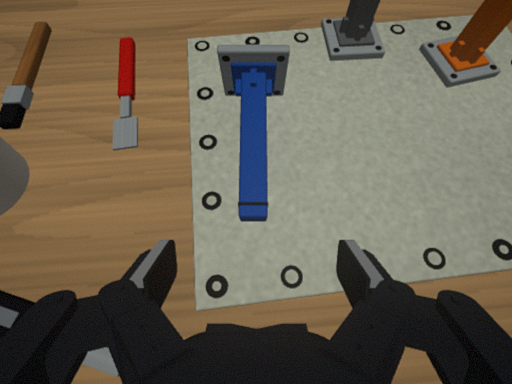

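Blue leg from plate (253,70) to tip (253,212). Yaw -4.4°, foot (.483,-.0985).

```bash
python3 - <<'E'
from leg import *
arc,back=setup(-4.4,(.483,-.0985),.138,zt=.016)
rows([back(.0)])
E
```

```text
3 x [-2.65, 0.11, -2.99, -0.01, -0.08, 0.03]
```

>>> play_rows(
  rows=[
    [-2.65, 0.1, -3, 0, 0, 0],
    [-2.65, 0.1, -3, 0, 0, 0],
    [-2.65, 0.1, -3, 0, 0, 0],
    [0, 0, 0, 0, 0, 0],
    [0, 0, 0, 0, 0, 0],
  ],
)

```text
clock: 26.02
tool_pos: [0.6091, -0.1089, 0.016]
eef_rot: [-0.095, -2.44, -0.034]
contact_force: [0.7, 0.5, 1.0]
finger_gap: 1.001
```

```bash
python3 - <<'E'
from leg import *
st()
arc,back=setup(-4.4,(.483,-.0985),.138,zt=.016)
rows([back(.0)])
E
```

```text
t 26.02 tcp [ 0.6091 -0.1089  0.016 ] z [-0.642  0.05  -0.765] y [ 0.078  0.997 -0.   ] F [0.7 0.5 1. ] gap 1.001 q [-0.29  0.79  1.39 -0.13  1.65 -1.74]
1 x [-0.19, 0.08, -0.0, 0.01, -0.11, 0.08]
```

>>> play_rows(
  rows=[
    [0, 0, 0, 0, 0, 0],
    [0, 0, 0, 0, 0, 0],
    [0, 0, 0, 0, 0, 0],
    [0, 0, 0, 0, 0, 0],
    [0, 0, 0, 0, 0, 0],
    [0, 0, 0, 0, 0, 0],
    [0, 0, 0, 0, 0, 0],
    [0, 0, 0, 0, 0, 0],
  ],
  gripper=0.0,
  force=25,
)

```text
clock: 27.02
tool_pos: [0.6072, -0.1084, 0.0134]
eef_rot: [-0.095, -2.436, -0.036]
contact_force: [2.6, 0.0, 2.2]
finger_gap: 0.296
```

```bash
python3 - <<'E'
from leg import *
st()
arc,back=setup(-4.4,(.485,-.0985),.138,zt=.016)
rows([arc(t) for t in range(4,73,4)])
E
```

```text
t 27.02 tcp [ 0.6072 -0.1084  0.0134] z [-0.645  0.051 -0.762] y [0.078 0.997 0.001] F [2.6 0.  2.2] gap 0.296 q [-0.29  0.79  1.39 -0.13  1.65 -1.74]
1 x [0.11, 0.04, 1.16, -0.38, -4.33, 0.08]
1 x [-0.15, 0.01, 0.89, -0.3, -3.99, 0.0]
1 x [-0.22, 0.02, 0.88, -0.31, -3.99, 0.0]
1 x [-0.27, 0.02, 0.87, -0.31, -3.99, 0.0]
1 x [-0.34, 0.02, 0.84, -0.31, -3.98, 0.0]
1 x [-0.39, 0.03, 0.82, -0.3, -3.99, 0.0]
1 x [-0.45, 0.04, 0.78, -0.31, -3.99, 0.0]
1 x [-0.5, 0.04, 0.76, -0.31, -3.99, 0.0]
1 x [-0.55, 0.04, 0.71, -0.3, -3.99, 0.0]
1 x [-0.6, 0.04, 0.68, -0.31, -3.98, 0.0]
1 x [-0.65, 0.05, 0.63, -0.31, -3.99, 0.0]
1 x [-0.69, 0.06, 0.59, -0.31, -3.99, 0.0]
1 x [-0.73, 0.05, 0.53, -0.3, -3.99, 0.0]
1 x [-0.77, 0.06, 0.49, -0.31, -3.99, 0.0]
1 x [-0.79, 0.06, 0.43, -0.31, -3.99, 0.0]
1 x [-0.83, 0.07, 0.37, -0.3, -3.98, 0.0]
1 x [-0.84, 0.06, 0.31, -0.31, -3.99, 0.0]
1 x [-0.87, 0.07, 0.26, -0.31, -3.99, 0.0]
```

>>> play_rows(
  rows=[
    [-0.05, 0, 0.95, -0.3, -4, 0],
    [-0.15, 0.01, 0.9, -0.3, -4, 0],
    [-0.22, 0.02, 0.88, -0.3, -4, 0],
    [-0.27, 0.02, 0.87, -0.3, -4, 0],
    [-0.34, 0.02, 0.84, -0.3, -4, 0],
    [-0.39, 0.03, 0.82, -0.3, -4, 0],
    [-0.45, 0.04, 0.78, -0.3, -4, 0],
    [-0.5, 0.04, 0.76, -0.3, -4, 0],
    [-0.55, 0.04, 0.71, -0.3, -4, 0],
    [-0.6, 0.04, 0.68, -0.3, -4, 0],
    [0, 0, 0, 0, 0, 0],
  ],
)

```text
clock: 28.4
tool_pos: [0.571, -0.1056, 0.0951]
eef_rot: [-0.121, -3.135, -0.004]
contact_force: [1.2, 0.3, -1.5]
finger_gap: 0.298
```

```bash
python3 - <<'E'
from leg import *
st()
arc,back=setup(-4.4,(.485,-.0985),.138,zt=.016)
rows([arc(t) for t in range(44,73,4)])
E
```

```text
t 28.4 tcp [ 0.571  -0.1056  0.0951] z [-0.004  0.003 -1.   ] y [0.077 0.997 0.003] F [ 1.2  0.3 -1.5] gap 0.298 q [-0.36  0.23  1.91  0.    1.   -1.85]
1 x [-0.39, 0.08, 0.86, -0.48, -4.22, 0.02]
1 x [-0.69, 0.05, 0.58, -0.31, -3.98, 0.0]
1 x [-0.73, 0.06, 0.54, -0.3, -3.99, 0.01]
1 x [-0.77, 0.06, 0.48, -0.31, -3.99, -0.01]
1 x [-0.79, 0.06, 0.43, -0.31, -3.99, 0.0]
1 x [-0.83, 0.06, 0.37, -0.3, -3.99, 0.01]
1 x [-0.84, 0.07, 0.32, -0.31, -3.98, -0.01]
1 x [-0.87, 0.06, 0.25, -0.31, -3.99, 0.0]
```

>>> play_rows(
  rows=[
    [-0.5, 0.06, 0.75, -0.3, -4.1, 0],
    [-0.69, 0.05, 0.58, -0.3, -4, 0],
    [-0.73, 0.06, 0.54, -0.3, -4, 0],
    [-0.77, 0.06, 0.48, -0.3, -4, 0],
    [-0.79, 0.06, 0.43, -0.3, -4, 0],
    [-0.83, 0.06, 0.37, -0.3, -4, 0],
    [-0.84, 0.07, 0.32, -0.3, -4, 0],
    [-0.87, 0.06, 0.25, -0.3, -4, 0],
    [-0.6, 0.04, 0.05, 0, -1, 0],
    [-0.6, 0.04, 0.05, 0, -1, 0],
    [-0.6, 0.04, 0, 0, 0, 0],
    [0, 0, 0, 0, 0, 0],
  ],
  force=20,
)

```text
clock: 29.9
tool_pos: [0.4944, -0.1002, 0.1346]
eef_rot: [0.098, 2.546, -0.022]
contact_force: [0.9, 0.9, 5.5]
finger_gap: 0.299
```

```bash
python3 - <<'E'
from leg import *
st()
c=cam("scene"); save(c,"s10",(190,80,310,220),4)
E
```

```text
t 29.9 tcp [ 0.4944 -0.1002  0.1346] z [ 0.558 -0.037 -0.829] y [0.075 0.997 0.006] F [0.9 0.9 5.5] gap 0.299 q [-0.53 -0.27  2.41  0.53  0.52 -2.42]
```

View pics/s10.png

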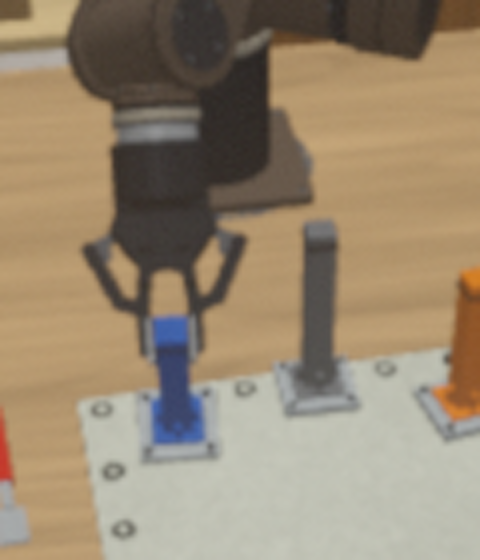

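Blue is about 70° up. A bit more, then release.

>>> play_rows(
  rows=[
    [-0.5, 0.04, 0, 0, 0, 0],
    [-0.5, 0.04, 0, 0, 0, 0],
    [-0.5, 0.04, -0.02, 0, 0, 0],
    [-0.5, 0.04, -0.04, 0, 0, 0],
    [0, 0, 0, 0, 0, 0],
  ],
)

```text
clock: 30.58
tool_pos: [0.4739, -0.0985, 0.1336]
eef_rot: [0.097, 2.547, -0.022]
contact_force: [0.1, 1.0, 7.4]
finger_gap: 0.298
```

>>> play_rows(
  rows=[
    [0, 0, 0, 0, 0, 0],
    [0, 0, 0, 0, 0, 0],
    [0, 0, 0, 0, 0, 0],
    [0, 0, 0, 0, 0, 0],
    [-0.4, 0, 1.2, 0, 0, 0],
    [-0.4, 0, 1.2, 0, 0, 0],
    [-0.4, 0, 2, 0, 1, 0],
    [-0.2, 0, 3, 0, 3, 0],
    [0, 0, 4, 0, 5, 0],
    [0, 0, 4, 0, 5, 0],
    [0, 0, 0, 0, 0, 0],
  ],
  gripper=1.0,
)

```text
clock: 31.95
tool_pos: [0.4618, -0.0992, 0.2936]
eef_rot: [0.099, 2.782, -0.042]
contact_force: [-0.0, -0.5, -0.3]
finger_gap: 0.999
```

```bash
python3 - <<'E'
from leg import *
st()
c=cam("scene"); save(c,"s11",(100,80,420,260),2.4)
c=cam("top"); save(c,"t11",(150,120,410,270),3)
E
```

```text
t 31.95 tcp [ 0.4618 -0.0992  0.2936] z [ 0.348 -0.042 -0.936] y [ 0.074  0.997 -0.017] F [-0.  -0.5 -0.3] gap 0.999 q [-0.5  -0.44  2.18  0.15  1.08 -2.05]
```

View pics/s11.png

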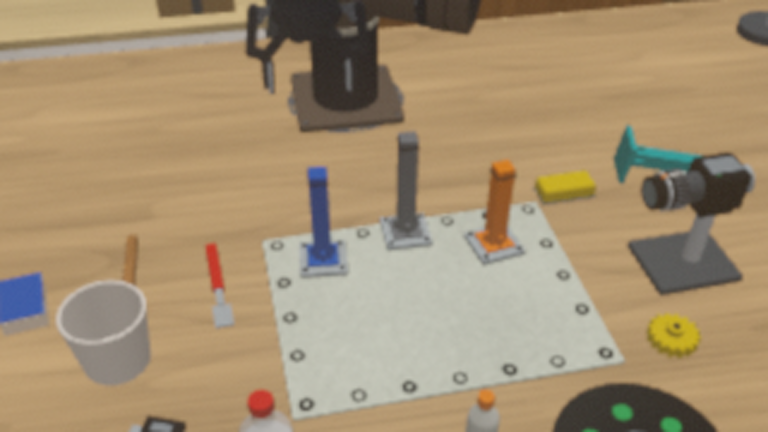

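View pics/t11.png

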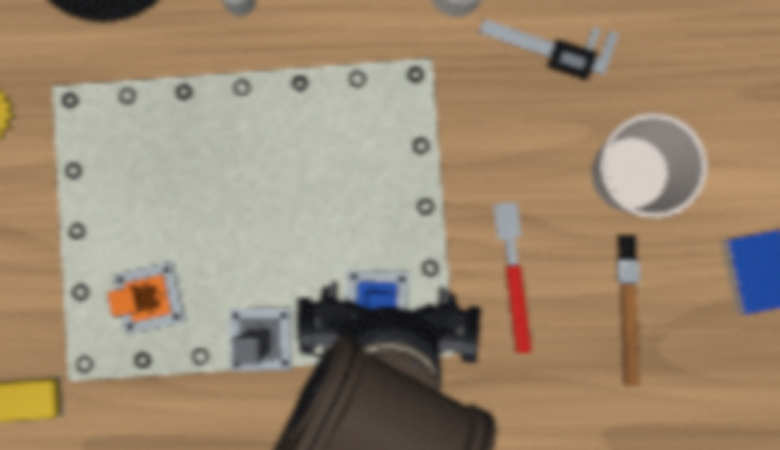

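All three legs stand at (322,220), (406,190) and (496,210) in the scene crop. Now the scraper.

```bash
cat > tool.py <<'E'
from leg import *
def wp(mid,yaw,dx,phi,z=.008,b=0,up=0):
    a=np.array([np.cos(np.radians(yaw)),np.sin(np.radians(yaw)),0]); r=ori(yaw,phi)
    p=np.r_[np.array(mid[:2])+dx*a[:2],z]-b*r[:,2]+np.array([0,0,up]); return p,r
E
python3 - <<'E'
from tool import *
w=[wp((.464,-.25),5,0,-30,b=.13),wp((.464,-.25),5,0,-30)]; check(w); rows(w)
for psi in (-40,-20,0,20):
  for f in (30,40,45,50):
    for z in (.11,.2):
      q,e=ik(np.array([.58,-.386,z]),ori(psi,f)); print(psi,f,z,q.round(2),e.round(3))
E
```

```text
6 x [1.16, -2.44, -2.78, 0.06, 8.35, 1.39]
3 x [-2.16, -0.18, -3.76, 0.0, -0.01, -0.0]
-40 30 0.11 [-0.74  0.24  1.94  0.05  0.43 -1.65] 0.0
-40 30 0.2 [-0.74  0.13  1.89  0.04  0.6  -1.64] 0.0
-40 40 0.11 [-0.74  0.22  2.02  0.14  0.24 -1.74] 0.031
-40 40 0.2 [-0.74  0.08  1.99  0.08  0.37 -1.68] 0.0
-40 45 0.11 [-0.76  0.21  2.03  0.33  0.24 -1.95] 0.115
-40 45 0.2 [-0.74  0.06  2.04  0.13  0.25 -1.73] 0.0
-40 50 0.11 [-0.82  0.2   2.08  1.19  0.24 -2.84] 0.169
-40 50 0.2 [-0.75  0.06  2.05  0.26  0.24 -1.86] 0.074
-20 30 0.11 [-0.82  0.25  1.93  0.46  0.53 -2.39] 0.0
-20 30 0.2 [-0.82  0.13  1.88  0.36  0.68 -2.27] 0.0
-20 40 0.11 [-0.85  0.22  2.03  0.9   0.4  -2.82] 0.0
-20 40 0.2 [-0.85  0.09  1.98  0.65  0.53 -2.55] 0.0
-20 45 0.11 [-0.84  0.22  2.04  0.94  0.37 -2.84] 0.074
-20 45 0.2 [-0.86  0.08  2.03  0.86  0.47 -2.75] 0.0
-20 50 0.11 [-0.83  0.21  2.05  0.97  0.33 -2.84] 0.154
-20 50 0.2 [-0.86  0.07  2.05  0.97  0.43 -2.84] 0.05
0 30 0.11 [-0.87  0.29  1.88  0.6   0.72 -2.84] 0.016
0 30 0.2 [-0.88  0.18  1.83  0.53  0.85 -2.75] 0.0
0 40 0.11 [-0.87  0.27  1.92  0.68  0.65 -2.84] 0.161
0 40 0.2 [-0.9   0.15  1.89  0.69  0.78 -2.84] 0.083
0 45 0.11 [-0.87  0.26  1.93  0.71  0.63 -2.84] 0.234
0 45 0.2 [-0.9   0.14  1.91  0.73  0.75 -2.84] 0.152
0 50 0.11 [-0.87  0.26  1.94  0.75  0.6  -2.84] 0.308
0 50 0.2 [-0.9   0.13  1.93  0.77  0.72 -2.84] 0.223
20 30 0.11 [-0.84  0.35  1.76  0.4   0.9  -2.84] 0.228
20 30 0.2 [-0.86  0.25  1.72  0.42  1.04 -2.84] 0.179
20 40 0.11 [-0.86  0.34  1.79  0.49  0.86 -2.84] 0.36
20 40 0.2 [-0.88  0.23  1.76  0.52  1.   -2.84] 0.3
20 45 0.11 [-0.87  0.33  1.8   0.54  0.85 -2.84] 0.426
20 45 0.2 [-0.9   0.22  1.77  0.57  0.99 -2.84] 0.362
20 50 0.11 [-0.88  0.33  1.82  0.58  0.85 -2.84] 0.493
20 50 0.2 [-0.91  0.22  1.79  0.62  0.98 -2.84] 0.423
```

>>> play_rows(
  rows=[
    [1.2, -2.5, -0.5, 0, 8.3, 1.4],
    [1.2, -2.5, -1, 0, 8.3, 1.4],
    [1.2, -2.5, -3, 0, 8.3, 1.4],
    [1.2, -2.5, -4, 0, 8.3, 1.4],
    [1.2, -2.5, -4, 0, 8.3, 1.4],
    [1.2, -2.3, -4, 0, 9.5, 1.4],
    [0, 0, 0, 0, 2, 0],
    [0, 0, 0, 0, 0, 0],
  ],
  gripper=0.6,
)

```text
clock: 33.05
tool_pos: [0.5306, -0.2457, 0.1209]
eef_rot: [0.116, -2.562, 0.032]
contact_force: [-0.2, -0.0, 0.3]
finger_gap: 0.6
```

```bash
cat >> tool.py <<'E'
def wtool(c,xr,yr):
    P=cloud(c); m=(c["depth"]>0)&(P[...,2]>.008)&(P[...,2]<.022)&(P[...,0]>xr[0])&(P[...,0]<xr[1])&(P[...,1]>yr[0])&(P[...,1]<yr[1])
    # keep the part above bench
    q=P[m]; n,l,s,cc=cv2.connectedComponentsWithStats(m.astype(np.uint8)); i=1+np.argmax(s[1:,4]); q=P[l==i]
    x=q[:,0]; f=np.polyfit(x,q[:,1],1)
    for s in np.arange(x.min()+.005,x.max(),.02):
        k=abs(x-s)<.005
        if k.sum()>5: pc=np.percentile(q[k,1],[3,97]); print(s.round(3),pc.round(4),(pc[1]-pc[0]).round(3),np.median(q[k,2]).round(4))
    e=np.percentile(x,[.3,99.7]); print("yaw",np.degrees(np.arctan(f[0])).round(2),"x",e.round(4),"y",np.polyval(f,e).round(4))
E
python3 - <<'E'
from tool import *
st(); c=cam("wrist"); save(c,"w12")
wtool(c,(.33,.57),(-.3,-.2))
E
```

```text
t 33.05 tcp [ 0.5306 -0.2457  0.1209] z [-0.544 -0.048 -0.838] y [-0.09   0.996  0.001] F [-0.2 -0.   0.3] gap 0.6 q [-0.48  0.5   1.59 -0.3   1.56 -2.06]
0.385 [-0.2662 -0.2497] 0.016 0.0129
0.405 [-0.2648 -0.2482] 0.017 0.013
0.425 [-0.2635 -0.2466] 0.017 0.013
0.445 [-0.2617 -0.245 ] 0.017 0.0131
0.465 [-0.2597 -0.243 ] 0.017 0.0129
0.485 [-0.2539 -0.2445] 0.009 0.0104
0.505 [-0.252  -0.2427] 0.009 0.0103
yaw 4.57 x [0.3812 0.5225] y [-0.2583 -0.247 ]
```

View pics/w12.png

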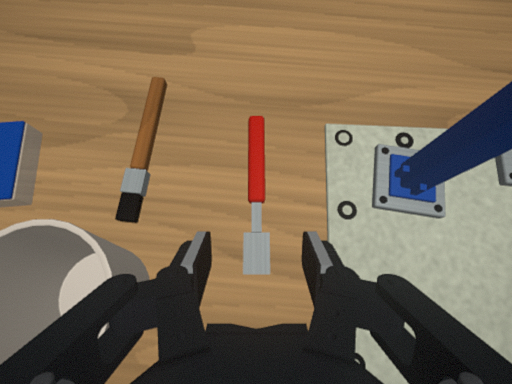

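Scraper in the wrist view: red handle (257,160), blade (257,252). The handle end is at x=.38, so the middle is at (.465,-.251). Grip just behind the middle.

```bash
python3 - <<'E'
from tool import *
rows([wp((.464,-.2515),4.8,-.003,-33,z=.008,b=.03),wp((.464,-.2515),4.8,-.003,-33,z=.008)])
E
```

```text
2 x [-2.71, -0.22, -4.52, 0.03, 0.08, -0.18]
1 x [-1.63, -0.13, -2.52, 0.0, 0.0, -0.01]
```

>>> play_rows(
  rows=[
    [-2.7, -0.22, -4.5, 0, 0, -0.2],
    [-2.7, -0.22, -4.4, 0, 0, -0.2],
    [-1.5, -0.12, -2.1, 0, 0, 0],
    [0, 0, 0, 0, 0, 0],
    [0, 0, 0, 0, 0, 0],
  ],
)

```text
clock: 33.72
tool_pos: [0.4648, -0.2528, 0.0156]
eef_rot: [0.106, -2.57, 0.037]
contact_force: [0.5, -0.2, 0.5]
finger_gap: 0.603
```

```bash
python3 - <<'E'
from tool import *
st();rows([wp((.464,-.2515),4.8,-.003,-33,z=.008)])
E
```

```text
t 33.73 tcp [ 0.4648 -0.2528  0.0156] z [-0.537 -0.049 -0.842] y [-0.083  0.997 -0.004] F [ 0.5 -0.2  0.5] gap 0.603 q [-0.54  0.53  1.77 -0.33  1.33 -2.03]
1 x [-0.38, 0.11, -0.76, 0.22, 0.38, 0.01]
```

>>> play_rows(
  rows=[
    [-0.35, 0.1, -0.7, 0, 0, 0],
    [0, 0, 0, 0, 0, 0],
    [0, 0, 0, 0, 0, 0],
  ],
)

```text
clock: 34.1
tool_pos: [0.4592, -0.2507, 0.0047]
eef_rot: [0.107, -2.564, 0.032]
contact_force: [0.6, 0.5, 0.6]
finger_gap: 0.598
```

>>> play_rows(
  rows=[
    [0, 0, 0, 0, 0, 0],
    [0, 0, 0, 0, 0, 0],
    [0, 0, 0, 0, 0, 0],
    [0, 0, 0, 0, 0, 0],
    [0, 0, 0, 0, 0, 0],
    [0, 0, 0, 0, 0, 0],
  ],
  gripper=0.0,
  force=40,
)

```text
clock: 34.85
tool_pos: [0.4591, -0.2508, 0.0047]
eef_rot: [0.107, -2.564, 0.032]
contact_force: [0.8, -0.1, 0.5]
finger_gap: 0.199
```

```bash
python3 - <<'E'
from tool import *
st(); c=cam("wrist"); save(c,"w13",(150,100,400,384),2)
E
```

```text
t 34.85 tcp [ 0.4591 -0.2508  0.0047] z [-0.543 -0.046 -0.839] y [-0.083  0.997 -0.   ] F [ 0.8 -0.1  0.5] gap 0.199 q [-0.54  0.54  1.78 -0.34  1.32 -2.03]
```

View pics/w13.png

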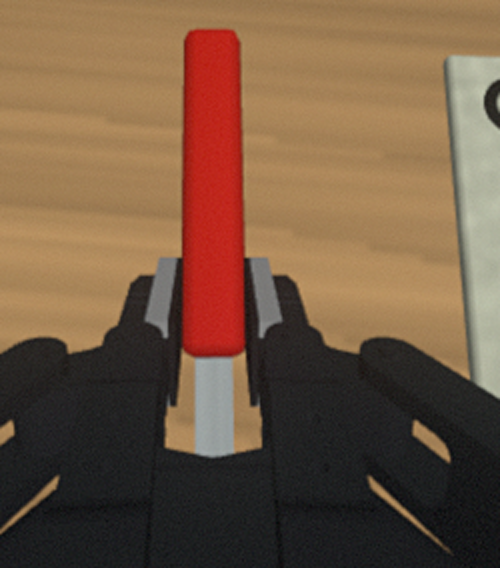

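Scraper gripped (gap 17 mm). Lift, turn, and bring it over the pot.

```bash
cat >> tool.py <<'E'
POT=np.array([.580,-.386])
def over(z,phi=35,psi=-40,off=.015,side=0.):
    p=np.radians(psi); a=np.array([np.cos(p),np.sin(p)]); b=np.array([-a[1],a[0]]); return np.r_[POT+off*a+side*b,z],ori(psi,phi)
E
python3 - <<'E'
from tool import *
w=[wp((.48,-.255),0,0,-10,z=.17),over(.22),over(.10)]; check(w); rows(w)
E
```

```text
4 x [0.52, -0.1, 4.13, 0.24, -5.74, -1.18]
7 x [1.59, -2.01, 0.72, -2.24, -6.16, -5.41]
3 x [0.01, -0.0, -4.01, -0.0, -0.0, -0.01]
```

>>> play_rows(
  rows=[
    [0.5, -0.1, 4.1, 0.24, -5.7, -1.2],
    [0.5, -0.1, 4.1, 0.24, -5.7, -1.2],
    [0.5, -0.1, 4.1, 0.24, -5.7, -1.2],
    [0.5, -0.1, 4.1, 0.24, -5.7, -1.2],
    [1.3, -1.2, 2.5, -2.2, -6.2, -5.4],
    [1.3, -1.2, 2.5, -2.2, -6.2, -5.4],
    [1.3, -1.7, 0, -2.2, -6.2, -5.4],
    [1.6, -2, 0, -2.3, -6.2, -5.4],
    [1.9, -2.6, 0, -2.3, -6.2, -5.4],
    [1.9, -2.7, 0, -2.3, -6.2, -5.4],
    [1.9, -2.7, 0, -2.3, -6.2, -5.4],
    [0, 0, 0, 0, 0, 0],
  ],
)

```text
clock: 36.4
tool_pos: [0.5898, -0.3953, 0.216]
eef_rot: [0.873, 2.403, -0.273]
contact_force: [-0.0, 0.2, -0.5]
finger_gap: 0.197
```

```bash
python3 - <<'E'
from tool import *
st(); c=cam("wrist"); save(c,"w14")
c=cam("scene"); save(c,"s14",(80,60,280,260),3)
rows([over(.22),over(.10)])
E
```

```text
t 36.4 tcp [ 0.5898 -0.3953  0.216 ] z [ 0.439 -0.366 -0.821] y [0.642 0.767 0.001] F [-0.   0.2 -0.5] gap 0.197 q [-0.74  0.11  1.9   0.05  0.53 -1.65]
1 x [0.12, -0.06, 0.23, -0.03, -0.01, -0.15]
3 x [-0.0, 0.0, -4.0, -0.0, 0.0, -0.0]
```

View pics/w14.png

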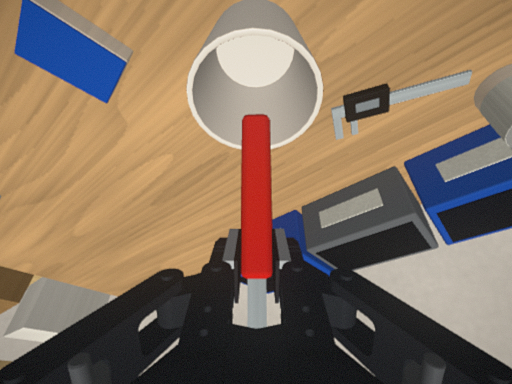

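View pics/s14.png

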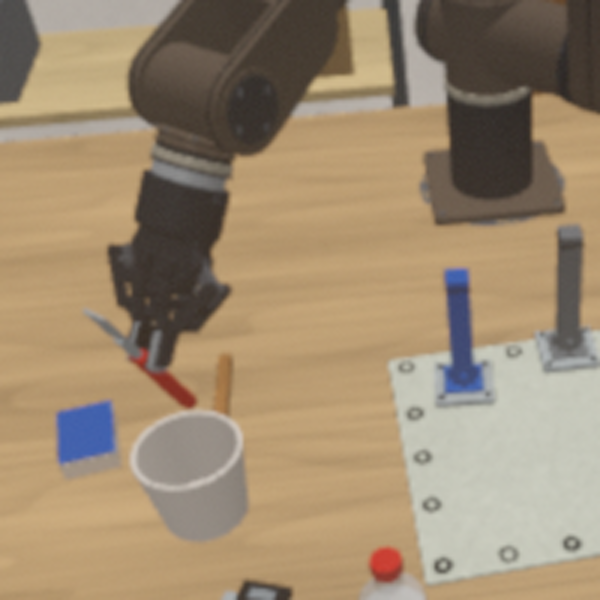

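```bash
cat >> tool.py <<'E'
def axis(c,m):
    P=cloud(c); q=P[m&(c["depth"]>0)]; mu=np.median(q,0); q=q[np.linalg.norm(q-mu,axis=1)<.12]; mu=q.mean(0)
    v=np.linalg.svd(q-mu)[2][0]; v*=np.sign(v[2]); t=(q-mu)@v
    print(len(q),"axis",v.round(3),"lean deg",np.degrees(np.arccos(v[2])).round(1),"bottom",(mu+v*np.percentile(t,1)).round(3),"top",(mu+v*np.percentile(t,99)).round(3))
E
python3 - <<'E'
from tool import *
st(); c=cam("wrist"); h=cv2.cvtColor(c["frame"],cv2.COLOR_RGB2HSV)
m=((h[...,0]<6)|(h[...,0]>174))&(h[...,1]>170); m[:, :230]=0; m[:,285:]=0
axis(c,m)
E
```

```text
t 36.5 tcp [ 0.5903 -0.395   0.2177] z [ 0.44  -0.367 -0.819] y [0.641 0.768 0.   ] F [-0.5 -0.   0.1] gap 0.197 q [-0.74  0.11  1.89  0.05  0.53 -1.65]
4770 axis [ 0.292 -0.236  0.927] lean deg 22.1 bottom [ 0.561 -0.372  0.149] top [ 0.589 -0.394  0.237]
```

Lean is 22° as planned and the handle end (.561,-.372) lies inside the mouth. Lower and release.

>>> play_rows(
  rows=[
    [0.2, 0, -3, 0, 0, 0],
    [0.1, 0, -3, 0, 0, 0],
    [0, 0, -3, 0, 0, 0],
    [0, 0, -2.5, 0, 0, 0],
    [0, 0, 0, 0, 0, 0],
    [0, 0, 0, 0, 0, 0],
  ],
)

```text
clock: 37.3
tool_pos: [0.5947, -0.3961, 0.1054]
eef_rot: [0.87, 2.396, -0.276]
contact_force: [0.7, -1.2, 0.4]
finger_gap: 0.202
```

>>> play_rows(
  rows=[
    [0, 0, 0, 0, 0, 0],
    [0, 0, 0, 0, 0, 0],
    [0, 0, 0, 0, 0, 0],
    [-0.9, 0.7, 2, 0, 0, 0],
    [-2, 1.6, 4.6, 0, 0, 0],
    [-2, 1.6, 4.6, 0, 0, 0],
    [-1, 0.8, 4, 0, 0, 0],
    [0, 0, 0, 0, 0, 0],
  ],
  gripper=0.42,
)

```text
clock: 38.3
tool_pos: [0.5362, -0.3497, 0.262]
eef_rot: [0.867, 2.388, -0.279]
contact_force: [0.4, 0.1, 0.4]
finger_gap: 0.424
```

```bash
python3 - <<'E'
from tool import *
st(); c=cam("wrist"); save(c,"w15")
c=cam("scene"); save(c,"s15",(80,100,280,260),3)
E
```

```text
t 38.3 tcp [ 0.5362 -0.3497  0.262 ] z [ 0.448 -0.375 -0.812] y [0.642 0.767 0.   ] F [0.4 0.1 0.4] gap 0.424 q [-0.75 -0.1   2.02  0.05  0.6  -1.66]
```

View pics/s15.png

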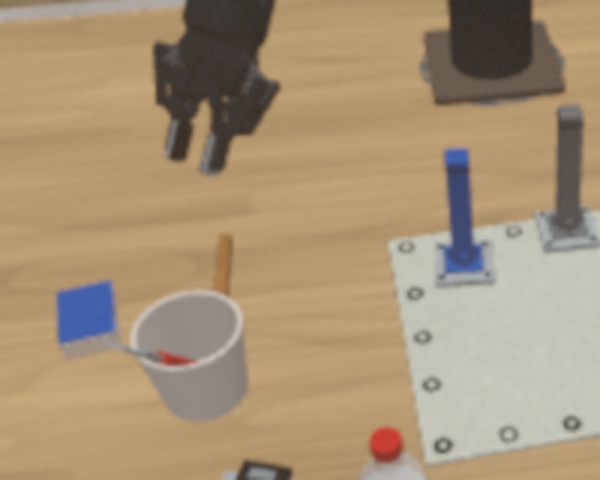

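View pics/w15.png

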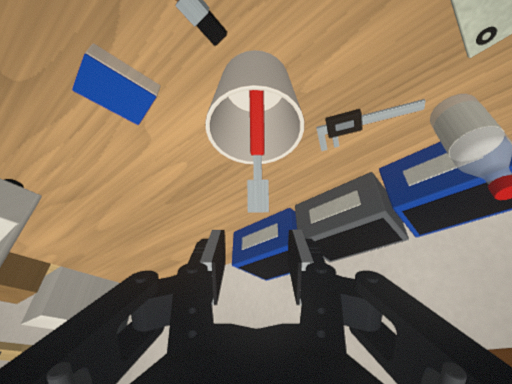

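```bash
python3 - <<'E'
from tool import *
c=cam("wrist"); h=cv2.cvtColor(c["frame"],cv2.COLOR_RGB2HSV)
m=((h[...,0]<6)|(h[...,0]>174))&(h[...,1]>170); m[:, :230]=0; m[:,285:]=0; m[160:]=0
axis(c,m); P=cloud(c)
print(P[196,257],P[208,258],P[165,257])
E
```

```text
829 axis [ 0.455 -0.353  0.817] lean deg 35.2 bottom [ 0.573 -0.381  0.032] top [ 0.607 -0.408  0.093]
[ 0.63064492 -0.42748758  0.12696435] [ 0.63842933 -0.43242714  0.13844969] [ 0.61229644 -0.41208449  0.09770378]
```

Scraper stands in the pot leaning about 35-38°, under the 48° limit. Now the brush.

```bash
python3 - <<'E'
from tool import *
c=cam("top"); save(c,"t16",(300,150,430,270),5)
for psi in (-1,-181,179):
  for f in (-22,0):
    q,e=ik(wp((.4255,-.376),psi,-.006 if psi==-1 else .006,f if psi==-1 else -f)[0],ori(psi,f if psi==-1 else -f)); print(psi,f,q.round(2),e)
w=[wp((.4255,-.376),-1,-.006,-22,b=.14),wp((.4255,-.376),-1,-.006,-22)]; check(w); rows(w)
E
```

```text
-1 -22 [-0.79  0.5   1.79 -0.29  1.15 -2.18] 3.6097623845164686e-15
-1 0 [-0.91  0.34  1.98 -0.    0.82 -2.46] 1.0354057097436145e-11
-181 -22 [-0.79  0.5   1.79 -0.29  1.15  0.96] 8.656162487705044e-14
-181 0 [-0.91  0.34  1.98  0.    0.82  0.68] 9.313408071304245e-16
179 -22 [-0.79  0.5   1.79 -0.29  1.15  0.96] 8.47514606567789e-14
179 0 [-0.91  0.34  1.98  0.    0.82  0.68] 2.364148574161757e-15
8 x [-0.78, -0.36, -1.44, 2.53, 6.8, 4.46]
3 x [-1.75, 0.04, -4.34, -0.01, -0.01, -0.01]
```

View pics/t16.png

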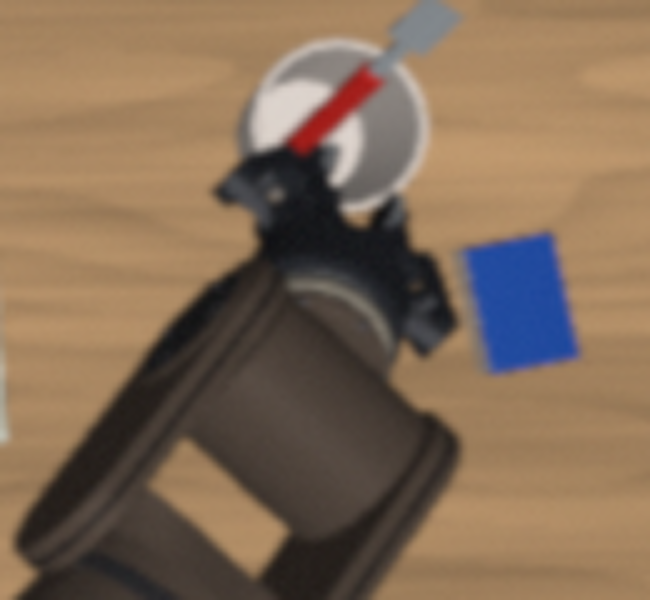

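>>> play_rows(
  rows=[
    [-0.9, -0.36, 0, 2.5, 6.8, 4.5],
    [-0.8, -0.36, 0, 2.5, 6.8, 4.5],
    [-0.8, -0.36, 0, 2.5, 6.8, 4.5],
    [-0.8, -0.36, -1, 2.5, 6.8, 4.5],
    [-0.8, -0.36, -2, 2.5, 6.8, 4.5],
    [-0.8, -0.36, -2.5, 2.5, 6.8, 4.5],
    [-0.8, -0.36, -3, 2.5, 6.8, 4.5],
    [-0.7, -0.36, -3, 2.5, 6.8, 4.5],
    [0, 0, 0, 0, 0, 0],
    [0, 0, 0, 0, 0, 0],
  ],
  gripper=0.55,
)

```text
clock: 39.75
tool_pos: [0.4711, -0.3775, 0.1405]
eef_rot: [-0.016, -2.763, -0.002]
contact_force: [0.0, 0.1, 1.2]
finger_gap: 0.546
```

```bash
python3 - <<'E'
from tool import *
st(); c=cam("wrist"); save(c,"w16")
wtool(c,(.3,.52),(-.42,-.34))
E
```

```text
t 39.75 tcp [ 0.4711 -0.3775  0.1405] z [-0.37   0.004 -0.929] y [ 0.011  1.    -0.001] F [0.  0.1 1.2] gap 0.546 q [-0.74  0.39  1.65 -0.25  1.4  -2.22]
0.345 [-0.3849 -0.3697] 0.015 0.013
0.365 [-0.385 -0.37 ] 0.015 0.0132
0.385 [-0.3852 -0.3702] 0.015 0.0131
0.405 [-0.3854 -0.3705] 0.015 0.0132
0.425 [-0.3855 -0.3707] 0.015 0.0133
0.445 [-0.3857 -0.371 ] 0.015 0.0132
0.465 [-0.389  -0.3682] 0.021 0.0133
0.485 [-0.3881 -0.3694] 0.019 0.0123
0.505 [-0.3883 -0.3697] 0.019 0.0122
yaw -0.61 x [0.3402 0.509 ] y [-0.3772 -0.379 ]
```

View pics/w16.png

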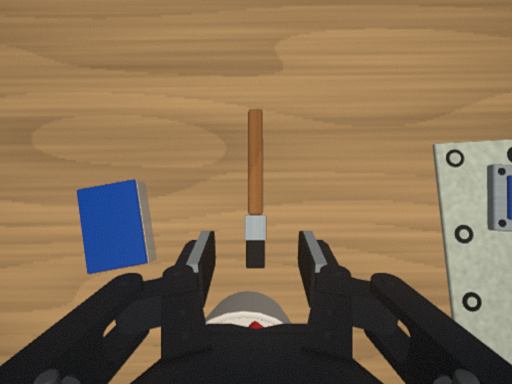

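Brush: handle (255,160), ferrule (255,228), bristles (255,253). Middle at (.425,-.378), yaw -0.6°. Go in.

```bash
python3 - <<'E'
from tool import *
rows([wp((.423,-.378),-.6,0,-22,z=.007,b=.03),wp((.423,-.378),-.6,0,-22,z=.007)])
E
```

```text
3 x [-1.24, -0.01, -3.57, 0.04, 0.13, 0.01]
1 x [-1.12, 0.02, -2.78, 0.01, 0.01, 0.01]
```

>>> play_rows(
  rows=[
    [-1.24, 0, -3.5, 0, 0, 0],
    [-1.24, 0, -3.5, 0, 0, 0],
    [-1.24, 0, -3.5, 0, 0, 0],
    [-0.8, 0, -1.9, 0, 0, 0],
    [0, 0, 0, 0, 0, 0],
    [0, 0, 0, 0, 0, 0],
  ],
)

```text
clock: 40.55
tool_pos: [0.4271, -0.3787, 0.0187]
eef_rot: [-0.015, -2.765, 0.002]
contact_force: [-0.0, 0.3, 1.1]
finger_gap: 0.548
```

```bash
python3 - <<'E'
from tool import *
st();rows([wp((.423,-.378),-.6,0,-22,z=.006)])
E
```

```text
t 40.55 tcp [ 0.4271 -0.3787  0.0187] z [-0.368  0.001 -0.93 ] y [ 0.01   1.    -0.003] F [-0.   0.3  1.1] gap 0.548 q [-0.79  0.49  1.78 -0.29  1.17 -2.2 ]
1 x [-0.41, 0.07, -1.27, 0.2, 0.43, -0.01]
```

>>> play_rows(
  rows=[
    [-0.4, 0.05, -1.2, 0, 0, 0],
    [0, 0, 0, 0, 0, 0],
    [0, 0, 0, 0, 0, 0],
  ],
)

```text
clock: 40.92
tool_pos: [0.4218, -0.377, 0.0046]
eef_rot: [-0.014, -2.762, -0.002]
contact_force: [0.1, -0.5, -0.0]
finger_gap: 0.55
```

>>> play_rows(
  rows=[
    [0, 0, 0, 0, 0, 0],
    [0, 0, 0, 0, 0, 0],
    [0, 0, 0, 0, 0, 0],
    [0, 0, 0, 0, 0, 0],
    [0, 0, 0, 0, 0, 0],
    [0, 0, 0, 0, 0, 0],
  ],
  gripper=0.0,
  force=40,
)

```text
clock: 41.68
tool_pos: [0.4221, -0.3773, 0.005]
eef_rot: [-0.014, -2.763, -0.001]
contact_force: [2.0, -0.5, 2.4]
finger_gap: 0.17
```

```bash
python3 - <<'E'
from tool import *
st(); 
w=[wp((.42,-.378),-5,0,-10,z=.15),over(.22,off=.01,side=.0,phi=38),over(.10,phi=38)]; check(w); rows(w)
E
```

```text
t 41.67 tcp [ 0.4221 -0.3773  0.005 ] z [-0.37   0.003 -0.929] y [ 0.01   1.    -0.001] F [ 2.  -0.5  2.4] gap 0.17 q [-0.79  0.5   1.79 -0.29  1.14 -2.19]
unreach [ 0.591 -0.396  0.1  ] [-0.74  0.26  1.98  0.11  0.24 -1.71] 0.006
3 x [-0.07, -0.02, 4.83, -0.17, -3.9, -1.46]
7 x [2.39, -0.21, 1.0, -2.66, -6.43, -4.7]
3 x [0.14, -0.1, -4.0, 0.0, 0.0, -0.0]
```

Brush gripped (gap 14.5 mm). Lift and bring it over the pot, beside the scraper.

```bash
python3 - <<'E'
from tool import *
w=[wp((.42,-.378),-5,0,-10,z=.15),over(.23,off=.017,side=.02,phi=38),over(.125,phi=38,off=.017,side=.02)]; check(w); rows(w)
E
```

```text
3 x [-0.07, -0.02, 4.83, -0.17, -3.9, -1.46]
7 x [2.66, -0.05, 1.14, -2.66, -6.43, -4.7]
2 x [-0.02, -0.01, -5.24, 0.0, 0.0, -0.01]
```

>>> play_rows(
  rows=[
    [0, 0, 4.8, -0.17, -3.9, -1.5],
    [0, 0, 4.8, -0.17, -3.9, -1.5],
    [0, 0, 4.8, -0.17, -3.9, -1.5],
    [0.8, 0, 4, -2.7, -6.4, -4.7],
    [1.2, 0, 4, -2.7, -6.4, -4.7],
    [2.5, 0, 0.5, -2.7, -6.4, -4.7],
    [3.2, 0, 0, -2.7, -6.4, -4.7],
    [3.6, -0.1, 0, -2.7, -6.4, -4.7],
    [3.6, -0.1, 0, -2.6, -6.4, -4.7],
    [3.7, -0.1, 0, -2.6, -6.4, -4.7],
    [0, 0, 0, 0, 0, 0],
    [0, 0, 0, 0, 0, 0],
  ],
)

```text
clock: 43.18
tool_pos: [0.607, -0.3798, 0.2327]
eef_rot: [0.86, 2.358, -0.294]
contact_force: [0.2, -0.6, 0.2]
finger_gap: 0.171
```

```bash
python3 - <<'E'
from tool import *
st(); c=cam("wrist"); save(c,"w17")
h=cv2.cvtColor(c["frame"],cv2.COLOR_RGB2HSV)
P=cloud(c);m=(h[...,1]>90)&(h[...,0]<20)&(c["depth"]<.32); m[:, :230]=0; m[:,285:]=0
axis(c,m)
rows([over(.23,phi=38,off=.017,side=.02),over(.125,phi=38,off=.017,side=.02)])
E
```

```text
t 43.17 tcp [ 0.607  -0.3798  0.2327] z [ 0.466 -0.393 -0.792] y [ 0.644  0.765 -0.001] F [ 0.2 -0.6  0.2] gap 0.171 q [-0.7   0.09  1.89 -0.    0.5  -1.57]
5825 axis [ 0.297 -0.212  0.931] lean deg 21.4 bottom [ 0.562 -0.347  0.12 ] top [ 0.608 -0.38   0.265]
1 x [-0.12, -0.13, -0.34, -0.18, -0.28, 0.13]
2 x [0.0, -0.0, -5.25, 0.0, 0.0, -0.0]
```

View pics/w17.png

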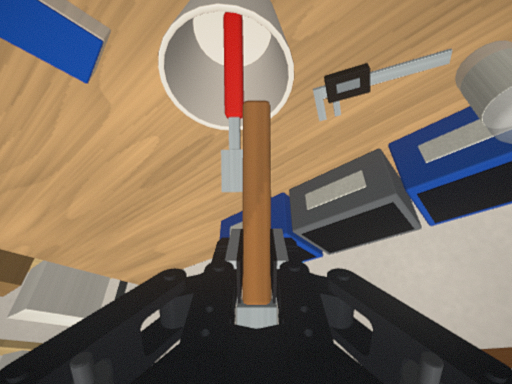

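>>> play_rows(
  rows=[
    [-0.2, -0.8, -0.5, 0, 0, 0],
    [0, 0, -3, 0, 0, 0],
    [0, 0, -2.5, 0, 0, 0],
    [0, 0, 0, 0, 0, 0],
    [0, 0, 0, 0, 0, 0],
  ],
)

```text
clock: 43.85
tool_pos: [0.606, -0.3891, 0.1751]
eef_rot: [0.86, 2.353, -0.296]
contact_force: [0.1, -0.3, -0.1]
finger_gap: 0.171
```

```bash
python3 - <<'E'
from tool import *
st(); c=cam("wrist"); save(c,"w18")
E
```

```text
t 43.85 tcp [ 0.606  -0.3891  0.1751] z [ 0.469 -0.396 -0.789] y [ 0.645  0.764 -0.   ] F [ 0.1 -0.3 -0.1] gap 0.171 q [-0.71  0.17  1.93  0.02  0.38 -1.6 ]
```

View pics/w18.png

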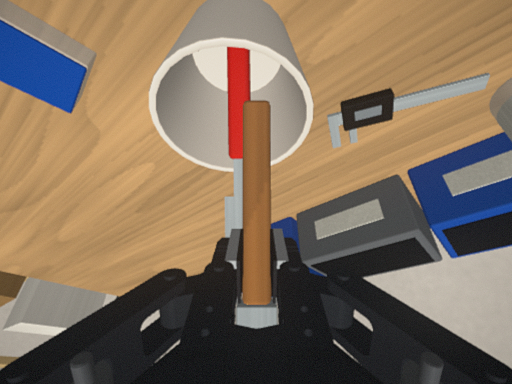

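>>> play_rows(
  rows=[
    [0.3, 0.4, -1.5, 0, 0, 0],
    [0, 0, -2, 0, 0, 0],
    [0, 0, -1.5, 0, 0, 0],
    [0, 0, 0, 0, 0, 0],
    [0, 0, 0, 0, 0, 0],
  ],
)

```text
clock: 44.52
tool_pos: [0.6089, -0.3842, 0.1237]
eef_rot: [0.86, 2.354, -0.295]
contact_force: [0.3, -0.7, 0.4]
finger_gap: 0.175
```

```bash
python3 - <<'E'
from tool import *
st(); c=cam("wrist"); save(c,"w19")
E
```

```text
t 44.52 tcp [ 0.6089 -0.3842  0.1237] z [ 0.468 -0.395 -0.79 ] y [ 0.644  0.765 -0.   ] F [ 0.3 -0.7  0.4] gap 0.175 q [-0.7   0.24  1.95  0.01  0.29 -1.58]
```

View pics/w19.png

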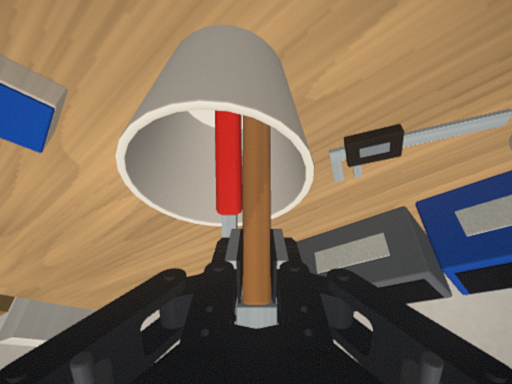

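The brush handle (257,180) is inside the pot next to the scraper (228,160), with no contact force. Release.

>>> play_rows(
  rows=[
    [0, 0, 0, 0, 0, 0],
    [0, 0, 0, 0, 0, 0],
    [0, 0, 0, 0, 0, 0],
    [0, 0, 0, 0, 0, 0],
    [-1, 0.8, 2, 0, 0, 0],
    [-2, 1.6, 4.4, 0, 0, 0],
    [-2, 1.6, 4.4, 0, 0, 0],
    [-1, 0.8, 4, 0, 0, 0],
    [-3, 3, 2, 0, 0, 0],
    [-3, 4, 2, 0, 0, 0],
    [0, 0, 0, 0, 0, 0],
  ],
  gripper=0.42,
)

```text
clock: 45.95
tool_pos: [0.4884, -0.2647, 0.3151]
eef_rot: [0.856, 2.349, -0.296]
contact_force: [0.2, -1.2, 0.9]
finger_gap: 0.419
```

```bash
python3 - <<'E'
from tool import *
st(); c=cam("wrist"); save(c,"w20")
c=cam("scene"); save(c,"s20",(80,100,280,260),3)
save(c,"s20f",None,1.5)
E
```

```text
t 45.95 tcp [ 0.4884 -0.2647  0.3151] z [ 0.473 -0.397 -0.787] y [ 0.643  0.766 -0.   ] F [ 0.2 -1.2  0.9] gap 0.419 q [-0.67 -0.37  2.16 -0.03  0.69 -1.53]
```

View pics/w20.png

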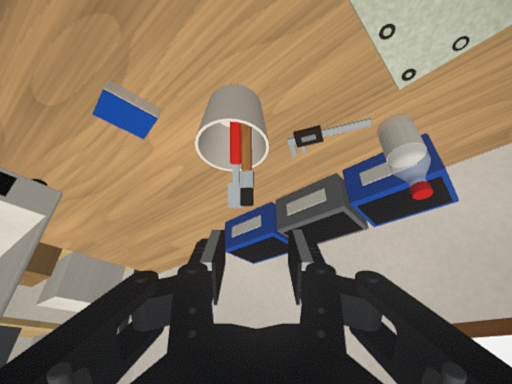

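View pics/s20.png

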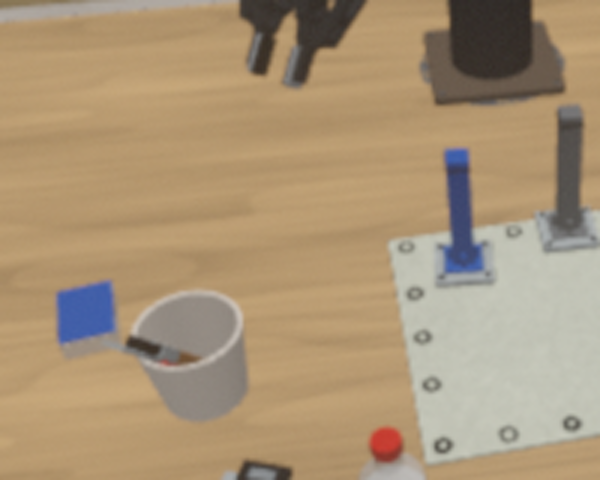

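>>> play_rows(
  rows=[
    [-4, -2, 2, 0, 5, 0],
    [-4, -4, 1, 0, 5, -5],
    [-4, -5, 0, 0, 5, -6],
    [-4, -5, 0, 0, 5, -6],
    [-4, -5, 0, 0, 5, -6],
    [-4, -5, 0, 0, 0, -6],
    [-3, -4, 0, 0, 0, -5],
    [0, 0, 0, 0, 0, 0],
    [0, 0, 0, 0, 0, 0],
  ],
)

```text
clock: 47.18
tool_pos: [0.2225, -0.5615, 0.3397]
eef_rot: [1.659, 2.445, -0.707]
contact_force: [-0.3, 0.8, -0.1]
finger_gap: 0.421
```

```bash
python3 - <<'E'
from tool import *
st(); c=cam("top"); save(c,"t21",None,1.5)
P=cloud(c);h=cv2.cvtColor(c["frame"],cv2.COLOR_RGB2HSV);Z=P[...,2]
m=np.zeros(Z.shape,bool);m[140:215,340:400]=1
axis(c,m&((h[...,0]<6)|(h[...,0]>174))&(h[...,1]>150))
axis(c,m&(h[...,0]>6)&(h[...,0]<20)&(h[...,1]>100)&(Z>.04))
t=m&(Z>.105)&(Z<.25); q=P[t]; print("above rim",len(q),q[:,2].max(),q[q[:,2].argmax()], np.argwhere(t)[:,::-1].mean(0))
r=m&(Z>.085)&(Z<.1);print(cv2.minEnclosingCircle((P[r][:,:2]*1000).astype(np.float32)))
save(c,"t21p",(330,140,410,220),7)
s=cam("scene"); save(s,"s21",None,1.5); save(s,"s21c",(350,130,430,210),7)
E
```

```text
t 47.17 tcp [ 0.2225 -0.5615  0.3397] z [-0.17  -0.43  -0.887] y [ 0.901  0.297 -0.317] F [-0.3  0.8 -0.1] gap 0.421 q [-1.24 -0.1   1.85 -0.36  1.05 -1.49]
95 axis [ 0.436 -0.385  0.813] lean deg 35.6 bottom [ 0.568 -0.373  0.021] top [ 0.608 -0.408  0.096]
103 axis [ 0.487 -0.317  0.814] lean deg 35.6 bottom [ 0.58  -0.366  0.04 ] top [ 0.648 -0.41   0.153]
above rim 236 0.1570194107662679 [ 0.64671348 -0.40646518  0.15701941] [379.01271186 156.0720339 ]
((579.3555908203125, -386.8279113769531), 54.93797302246094)
```

View pics/t21.png

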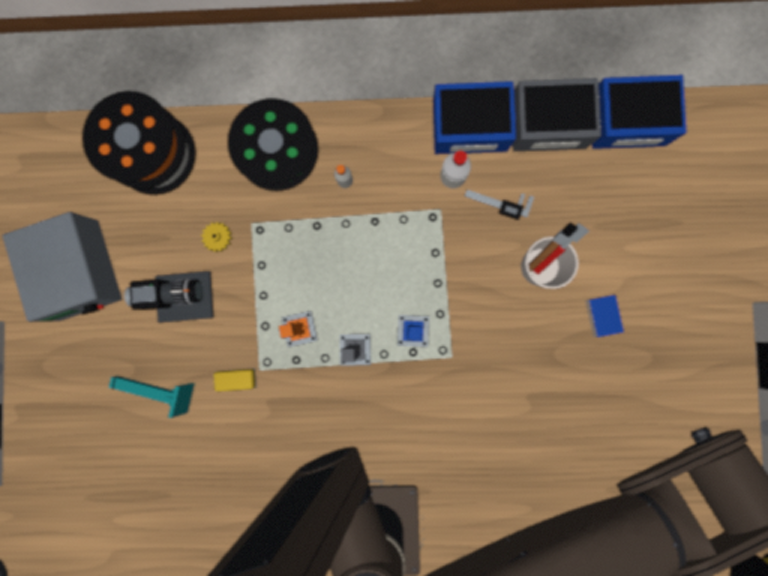

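View pics/s21.png

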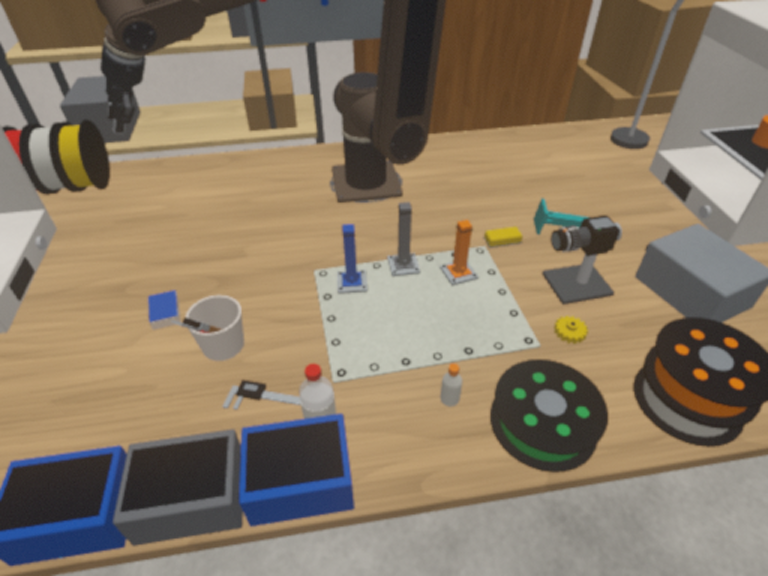

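View pics/t21p.png

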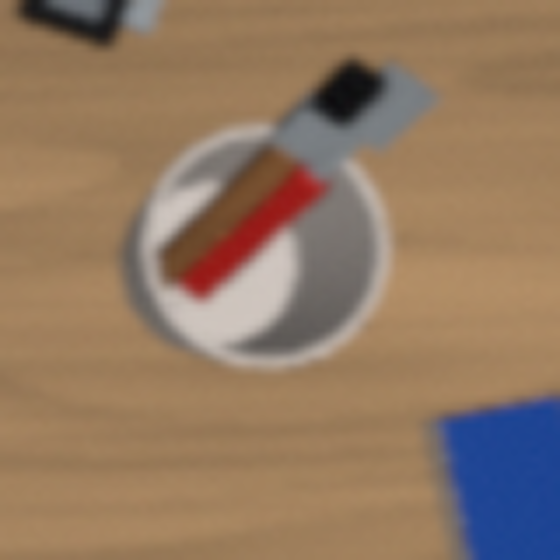

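View pics/s21c.png

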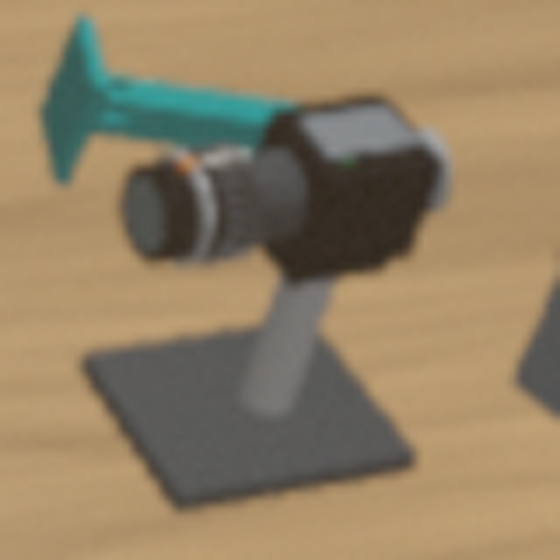

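Both tools stand in the pot leaning 36°, the pot is upright and all legs are upright. I still need to check the ring closely, and the green/red spot by the grey box at (80,310) in the top view.

```bash
python3 - <<'E'
from tool import *
c=cam("top"); save(c,"t22",(0,130,150,240),5)
P=cloud(c); print(P[207,60],P[210,48],P[195,120])
E
```

```text
[0.50251232 0.60445848 0.08215438] [0.49461631 0.6829655  0.02120604] [0.53137802 0.36502332 0.18002183]
```

View pics/t22.png

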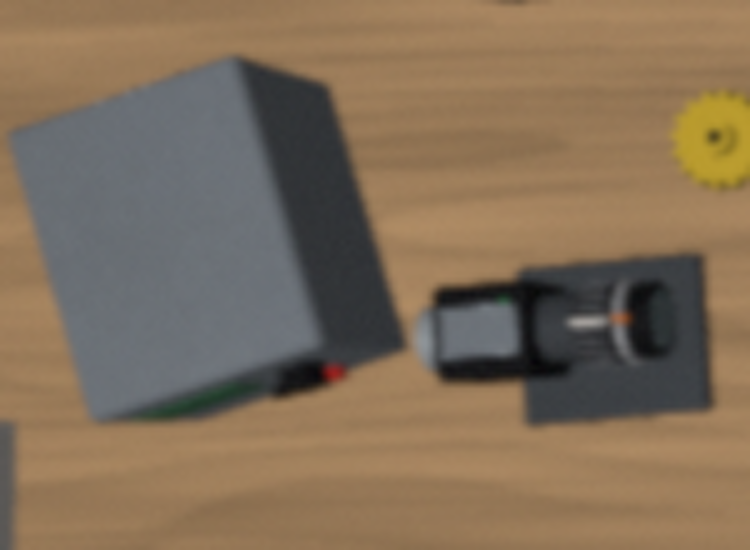

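The ring line (585,322) meets the orange mark (622,318). The green/red spot is a panel on the grey box, so no file is present. Last check: leg verticality.

```bash
python3 - <<'E'
from tool import *
for n in ("top","scene"):
    c=cam(n); P=cloud(c); X,Y,Z=P[...,0],P[...,1],P[...,2]; ok=(c["depth"]>.3)&(X>.33)&(X<.55)
    for nm,y0,L in (("orange",.155,.15),("grey",.034,.18),("blue",-.1,.165)):
        b=ok&(abs(Y-y0)<.06)
        t=P[b&(Z>L-.003)&(Z<.22)]; p=P[b&(Z>.011)&(Z<.021)]
        r=cv2.minAreaRect((p[:,:2]*1000).astype(np.float32)); tt=cv2.minAreaRect((t[:,:2]*1000).astype(np.float32))
        print(n,nm,"top",np.round(tt[0]),np.round(tt[1]),"z",np.percentile(t[:,2],[5,50,95]).round(3),"plate",np.round(r[0]),np.round(r[1]),"z",np.percentile(p[:,2],[5,50,95]).round(4))
c=cam("top"); P=cloud(c)
h=cv2.cvtColor(c["frame"],cv2.COLOR_RGB2HSV)
b=(P[...,2]>.003)&(P[...,2]<.01)&(h[...,1]<45)&(h[...,2]>165)&(abs(P[...,1]-.04)<.25); print(cv2.minAreaRect((P[b][:,:2]*1000).astype(np.float32)))
save(c,"t23",(160,195,310,255),5)
E
```

```text
top orange top [452. 163.] [26. 27.] z [0.15  0.156 0.159] plate [460. 152.] [176. 115.] z [0.0115 0.0162 0.0198]
top grey top [402.  37.] [24. 26.] z [0.181 0.187 0.189] plate [457.  35.] [120. 180.] z [0.0113 0.0162 0.0206]
top blue top [442. -94.] [24. 26.] z [0.168 0.171 0.174] plate [469. -99.] [115. 156.] z [0.0113 0.0163 0.0203]
scene orange top [453. 163.] [27. 25.] z [0.148 0.156 0.158] plate [453. 164.] [72. 70.] z [0.0127 0.0163 0.0202]
scene grey top [404.  39.] [27. 27.] z [0.178 0.185 0.188] plate [413.  43.] [ 78. 100.] z [0.0127 0.0162 0.0205]
scene blue top [443. -92.] [23. 29.] z [0.164 0.17  0.173] plate [ 463. -104.] [ 86. 117.] z [0.0129 0.0164 0.0205]
((538.919921875, 46.87646484375), (338.32861328125, 437.86480712890625), 2.503099203109741)
```

View pics/t23.png

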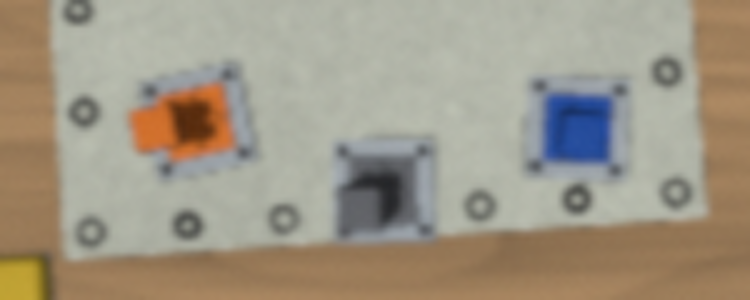

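```bash
python3 - <<'E'
from station import hand_in
print(hand_in())
E
```

```text
the job is handed in; nothing more can be done
None
```

The job was handed in at about 47 s of the 208 s allowed. hand_in gives no verdict, so the results below rest on my own last camera checks.

- **Legs:** I tipped each leg up over its plate edge, and none was lifted off. All three stand upright, with tops at about 156, 186 and 171 mm and plates flat at 16 mm. The grey leg's plate slid toward the robot as it tipped. It is still on the board, with its foot about 136 mm from the board centre (limit 165) and its plate edge close to the board edge.
- **Tools:** The scraper and brush stand in the pot, handle down, each leaning about 36° (0.62 rad, limit 0.85). The pot stands upright where it was. No file was visible in the scene.
- **Aperture ring:** The white line is at the orange mark, seen both before release and in the last top view.
- **Arm and bystanders:** The gripper is clear of everything. The bystanders looked undisturbed in the last pictures, though I did not measure them again. I saw no knock or grip slip during the run.

Two disagreeing readings:

- **Leg plates:** The depth-based outlines of the plates were unusable except for orange in the scene view, so I relied on the heights and the pictures instead.
- **Brush:** While it was held, depth gave its lean as 21° where about 30° was expected, and the points it used were contaminated.

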